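# Reset the tart press depth stop and put its dies away

### The arm

A 6-joint arm with a two-finger parallel gripper is mounted at the origin on the work surface. World frame = base frame: x ahead of the robot, y to its left, z up, the work surface at z = 0. Lengths are in m, angles in rad, forces in N, time in s.
With the tool pointing down it reaches from about 0.35 to 0.775 m from the base axis. Payload 5.5 kg.
Tool frame: the origin (TCP) lies at the very end of the fingers, on their centre line; the grasp point (between the pads) lies 19 mm behind it; z points along the fingers, y is the direction in which the jaws open and shut (so a half turn about z gives the same grasp; the last joint's range is limited). The gripper opens to 85 mm and grips with 20 to 120 N. Pads are 22 mm wide; open, the fingers measure 114 mm over their backs; the gripper's body (76 mm by 85 mm) begins 54 mm behind the grasp point. The pads swing forward as they close: fully open they stand 13 mm farther back than shut.
Start: joints at [1.101, 0.313, 0.046, 1.304, 0, 1.431], TCP at [0.186, 0.544, 0.231] pointing down, gripper open.
Joint ranges: [-2.76, 2.76], [-0.86, 1.69], [-1.03, 1.26], [-2.2, 2.34], [-1.47, 1.5], [-3.14, 3.14]. Speed limits (rad/s): [2.57, 2.57, 3.14, 3.14, 3.14, 3.14].

### API

Orientations are given as a unit quaternion [w, x, y, z].
In Python, from workcell import get_state, imaging, env, spotter gives the robot as it stands.
- The arm moves only by the tool play_rows, never from a script. Its argument "moves" is a list of rows, each an object with "claw": the finger opening in cm, from 0 to 8.54; "delta_pos": the shift along the tool's x, y, z in cm, a list of three; "twist": the turn about the tool's z in degrees. A call has 1 to 12 rows; each row is the pose to reach, as a shift and turn from the pose commanded when the call began, along the tool's axes at that moment; what a row does not reach only later rows make up. A row lasts 1/8 s, in which the tool goes at most 62.5 mm and 10.7 degrees, less where a joint would pass 70% of its speed; a pose out of reach is approached as far as the arm can. A call with a gripper value outside its range is refused whole. The fingers move at their own pace and stop on an object; "force" is the grip in N (left out, the last holds). Time passes only in rows, so rows that repeat a pose let the fingers close. It gives the time, the measured TCP pose, the force and the opening at its end, in the units of the state.
- get_state(): the state, without advancing time (a new reading comes with each control period).
- imaging.read_camera(name): name is "side" or "top" or "wrist"; returns the picture (480x640x3 uint8, red, green, blue); there is no depth.
- imaging.camera_info(name): a dict with "fx", "fy", "cx", "cy" (pixels), "world_to_cam" (4x4, takes a point from world to camera coordinates). Camera axes: x right, y down, z forward; pixel columns grow to the right and rows downward; lengths in m; the calibration is good to about 2 mm. A picture is of the moment at which its call begins: read the wrist's pose just before it. camera_info takes no time and is no camera call; for the wrist camera it gives the pose at the moment of the call.
- env.hand_in(): hands the job in, once; it reports no verdict.
Trained networks look in the newest picture that a camera, given by its name, has taken for a name from the list of things; names that differ only in an ending like _2 or _b are one class to them, and where a whole thing is asked for, a point or a joint stands for the part that bears it (a point fixed in the world has none). Each returns a list of dicts, best first, with "conf" (0 to 1); they miss things now and then, are a little off and sometimes report something else, mostly with a low value. They report only what shows in the picture. A call takes as long as a camera call.
- spotter.spot_in(camera, query): "extent" ([left, top, right, bottom] in pixels, round what is visible of it).
The state is a dict: "clock": time; "joint_pos": joint angles; "qvel": joint speeds; "tau": joint torques, N m; "tcp_pos": TCP position; "orientation": TCP orientation; "wrist_force": force on the tool from outside, world axes, zero at the start; "ft_torque": the same for the moment, N m; "finger_gap": finger opening in m.
Only numpy, scipy, OpenCV 4.12 (cv2) and the standard library are available. Lean on these libraries where they do the work, as an engineer would, in place of code of your own. Each camera call takes 0.05 s, during which the arm holds its last target. There are 200 camera calls.

### The job

Change the tart press over: slacken the big hexagon lock nut on its head by about a quarter turn (anticlockwise) before you touch the adjuster, turn the adjuster screw above it clockwise until its pointed end is in line with the raised tab of the index disc, and turn the nut back fully tight without losing the setting. Put every loose press die from the counter into the open drawer, then push the drawer fully shut. Leave everything else on the counter where it is.

Things in the scene. Friction and masses are not known exactly. Their poses are not given: they have to be found in the camera images.
- press: White C-frame tart press, fixed: base 360 x 170 mm, a column at the rear and a head 345 x 140 mm whose flat top is 170 mm above the counter. Origin: under its centre, on the counter; front to its -x. It stands left or right. The upright axis of the depth stop (index disc, lock nut, adjuster screw, one above the other) is at local x = -120 mm, y = 0.
- nut (a joint): Angle of the lock nut, 0 = fully tight (hard stop, the start), grows anticlockwise seen from above, up to 2.8. The nut stays where it is left; it takes about 0.25 N m to turn. It does not rise.
- nut_center (a point): Centre of the lock nut: a steel hexagon 56 mm across flats (65 mm over corners), 22 mm tall, 182 to 204 mm above the counter (head top 170). The point's x axis is normal to a pair of flats and turns with the nut; flats repeat every 60 degrees. The adjuster head above (22 mm radius) fits between fingers that hold the nut.
- screw (a joint): Angle of the adjuster screw, grows clockwise seen from above, end stops at 0 and 6.1, starts between 0.2 and 1.3. At 0 the pointed end points along the press's +x. About 0.12 N m to turn; it stays where it is left and does not rise. Setting lies 1.1 to 4.0 rad clockwise of the start, so it needs several grasps.
- screw_head (a point): Middle of the adjuster head, on the axis, 226 mm above the counter, near the middle of its grip bar: a dark steel bar 14 mm thick, from 22 mm behind the axis to the pointed end 21 mm ahead of it, 26 mm tall (210 to 236 mm above the counter, 6 mm above the nut). The point's x axis runs along the bar towards its pointed end, its y axis across the thickness.
- pointer (a point): Tip of the pointed end of the adjuster bar, 21 mm from the axis.
- index: Index disc, fixed on the press head around the adjuster axis: aluminium, 96 mm across, 5 mm thick, with one raised dark tab 22 x 7 mm, 9 mm tall, at its rim. Origin: on the axis at the head's top; x axis points from the axis through the tab (42 to 64 mm out). The pointed end must point the same way as this x axis.
- cab: Dark wooden drawer cabinet, fixed, 240 (x) x 250 (y) x 100 mm tall, across from the press. Origin: under its centre on the counter; front faces the body's -x. One drawer slides out along -x.
- cab_drawer0 (a joint): How far the drawer is open, in m: 0 shut, starts 0.14 to 0.16, end stop at 0.166. About 1 N of friction.
- drawer_in (a point): Centre of the drawer's inner floor, 22 mm above the counter; axes as the cabinet's; moves with the drawer. Inside 195 (x) by 208 mm (y); walls 6 mm thick, 56 mm tall; front panel's top 88 mm above the counter. Only the part in front of the cabinet is open above: at opening d (m) from local x = -0.097 to d - 0.103. Cabinet ceiling 66 mm above the drawer floor.
- cab_drawer0_handle (a point): Middle of the drawer's steel bar handle (120 mm long, along y), 35 mm in front of the drawer's face, about 62 mm above the counter.
- die0: Brass press die, loose, may be absent: a fluted disc 60 mm in diameter and 18 mm thick with an upright round grip stem 24 mm in diameter on top, 52 mm tall in all, 0.15 to 0.31 kg. Origin: centre of the disc's underside, z axis up the stem.
- die1: Brass press die, loose, may be absent: a fluted disc 60 mm in diameter and 18 mm thick with an upright round grip stem 24 mm in diameter on top, 52 mm tall in all, 0.15 to 0.31 kg. Origin: centre of the disc's underside, z axis up the stem.
- die2: Brass press die, loose, may be absent: a fluted disc 60 mm in diameter and 18 mm thick with an upright round grip stem 24 mm in diameter on top, 52 mm tall in all, 0.15 to 0.31 kg. Origin: centre of the disc's underside, z axis up the stem.
- die3: Brass press die, loose, may be absent: a fluted disc 60 mm in diameter and 18 mm thick with an upright round grip stem 24 mm in diameter on top, 52 mm tall in all, 0.15 to 0.31 kg. Origin: centre of the disc's underside, z axis up the stem.
- die4: Brass press die, loose, may be absent: a fluted disc 60 mm in diameter and 18 mm thick with an upright round grip stem 24 mm in diameter on top, 52 mm tall in all, 0.15 to 0.31 kg. Origin: centre of the disc's underside, z axis up the stem.
- tart_tin: Bystander: small steel tart tin lying upside down, 58 mm across, 22 mm tall, no stem. Origin under its centre.
- sugar_jar: Bystander: glass jar 48 mm across, 75 mm tall. Origin under its centre.
- ramekin: Bystander: white ramekin 60 mm across, 42 mm tall. Origin under its centre.

How it is judged:
By the outcome, as a careful person would: the job done as asked, in the order asked, and still so for the second after the job is handed in, with the robot touching nothing.
Of die0, die1, die2, die3, die4 only 3 to 5 are there at a start; the rules pass over those that are not, and their reading is None.
At some moment in a run one of die0, die1, die2, die3, die4 may be knocked a few centimetres aside while the robot is not near it.
Once in a run the grip may slacken for a moment while it holds something.
It also fails if it takes over 210 s, if anything falls off the work surface, if the arm or the gripper's body presses on something with over 40 N, if the wrist force passes 120 N, or if a joint passes its speed limit or range.

## Working session

There is one attempt and no reset: what is moved stays moved. The work goes in short steps, Python scripts to look and compute and a tool call to move; the robot and the scene stay as the last step left them, time stands still between calls to the robot, and variables do not carry over. Pictures are saved under pics/ and viewed, about 12 in all and at most 16, crops included, and the job is handed in when it is done.

Besides the shell and the picture viewer there is one more tool, called after "Emit:" as name(argument=value, ...) on one line, values as JSON. play_rows: Moves the arm, as the interface text tells. Its arguments: {"type":"object","properties":{"moves":{"type":"array"},"force":{"type":"number"}},"required":["moves"]}

```bash
mkdir -p pics; ls; cat > h.py <<'E'
import numpy as np, cv2, json
from workcell import get_state, imaging, env, spotter
from scipy.spatial.transform import Rotation as R
def snap(cam,name=None):
    im=imaging.read_camera(cam)
    if name: cv2.imwrite(f'pics/{name}.png',im[:,:,::-1])
    return im
def ray(cam,uv,info=None):
    c=info or imaging.camera_info(cam); T=np.array(c['world_to_cam']); Rm=T[:3,:3]; t=T[:3,3]
    o=-Rm.T@t; d=Rm.T@np.array([(uv[0]-c['cx'])/c['fx'],(uv[1]-c['cy'])/c['fy'],1]); return o,d
def onz(cam,uv,z,info=None):
    o,d=ray(cam,uv,info); return o+d*(z-o[2])/d[2]
def proj(cam,p,info=None):
    c=info or imaging.camera_info(cam); q=np.array(c['world_to_cam'])@np.append(p,1)
    return np.array([c['fx']*q[0]/q[2]+c['cx'],c['fy']*q[1]/q[2]+c['cy']])
def trot():
    q=get_state()['orientation']; return R.from_quat([q[1],q[2],q[3],q[0]]).as_matrix()
def delta(target):  # world target -> cm in tool axes
    s=get_state(); return np.round(trot().T@(np.array(target)-np.array(s['tcp_pos']))*100,2)
E
cat > a.py <<'E'
from h import *
s=get_state(); print(s['clock'],s['tcp_pos'],s['orientation'],s['finger_gap']); print(trot().round(3))
for c in ['top','side']:
    i=imaging.camera_info(c); T=np.array(i['world_to_cam']); print(c,i['fx'],(-T[:3,:3].T@T[:3,3]).round(3),T[:3,:3].round(2).tolist())
    snap(c,c+'0')
for n in ['press','nut_center','screw_head','pointer','index','cab','drawer_in','cab_drawer0_handle','die0','tart_tin','sugar_jar','ramekin']:
    print(n)
    for c in ['top','side']:
        for d in spotter.spot_in(c,n)[:6]: print('  ',c,round(d['conf'],2),np.round(d['extent'],1).tolist(), onz(c,[(d['extent'][0]+d['extent'][2])/2,(d['extent'][1]+d['extent'][3])/2],0.02).round(3))
E
python3 a.py
```

```text
pics
0.0 [0.18600544 0.54356938 0.23039888] [-2.74671518e-04  1.64171811e-01  9.86431346e-01 -8.61160318e-04] 0.08510607137134835
[[-0.946  0.324 -0.001]
 [ 0.324  0.946 -0.002]
 [ 0.    -0.002 -1.   ]]
top 570.1109344783063 [ 0.457 -0.002  1.174] [[-0.02, -1.0, -0.01], [-0.99, 0.02, -0.13], [0.13, 0.01, -0.99]]
side 478.65632443309494 [ 0.556 -0.824  0.796] [[1.0, -0.05, -0.02], [-0.05, -0.61, -0.79], [0.03, 0.79, -0.61]]
press
   top 0.59 [445.8, 82.6, 551.9, 279.1] [ 0.722 -0.339  0.02 ]
   side 0.79 [286.2, 307.1, 509.9, 447.2] [ 0.729 -0.273  0.02 ]
   side 0.37 [243.0, 300.6, 269.9, 330.1] [ 0.45  -0.093  0.02 ]
nut_center
   top 0.81 [499.3, 214.6, 534.0, 249.8] [ 0.615 -0.369  0.02 ]
   top 0.63 [122.3, 244.2, 256.3, 359.5] [0.486 0.298 0.02 ]
   side 0.71 [308.5, 321.2, 347.1, 355.7] [ 0.602 -0.169  0.02 ]
screw_head
   top 0.65 [506.7, 225.8, 533.5, 239.4] [ 0.614 -0.376  0.02 ]
   side 0.8 [316.9, 312.3, 336.4, 338.0] [ 0.602 -0.133  0.02 ]
   side 0.64 [240.0, 303.1, 269.0, 330.5] [ 0.446 -0.097  0.02 ]
pointer
   side 0.53 [316.7, 308.8, 332.3, 337.4] [ 0.598 -0.126  0.0
[... 1256 characters left out ...]
2.9, 302.0, 269.2, 330.5] [ 0.45  -0.096  0.02 ]
   side 0.57 [286.3, 271.1, 309.0, 298.8] [ 0.543 -0.003  0.02 ]
tart_tin
   top 0.76 [279.8, 262.1, 305.9, 291.8] [0.532 0.088 0.02 ]
   side 0.79 [281.8, 252.1, 307.0, 271.4] [0.537 0.081 0.02 ]
   side 0.22 [310.4, 322.9, 347.1, 355.9] [ 0.603 -0.172  0.02 ]
sugar_jar
   top 0.92 [272.9, 318.9, 298.7, 342.5] [0.425 0.103 0.02 ]
   side 0.92 [241.7, 237.4, 262.5, 269.9] [0.43  0.121 0.02 ]
ramekin
   top 0.71 [272.5, 213.5, 299.9, 240.8] [0.635 0.101 0.02 ]
   top 0.63 [120.6, 246.2, 258.4, 359.9] [0.484 0.297 0.02 ]
   side 0.62 [323.5, 242.6, 347.5, 265.2] [0.641 0.103 0.02 ]
   side 0.51 [324.8, 293.9, 349.2, 312.5] [ 0.63  -0.069  0.02 ]
```

View pics/top0.png

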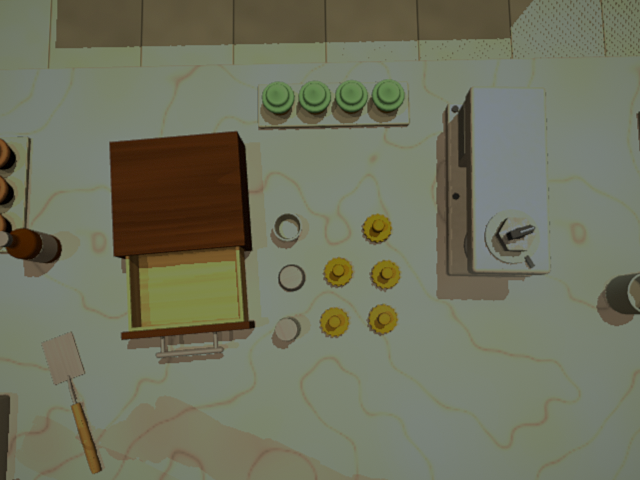

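View pics/side0.png

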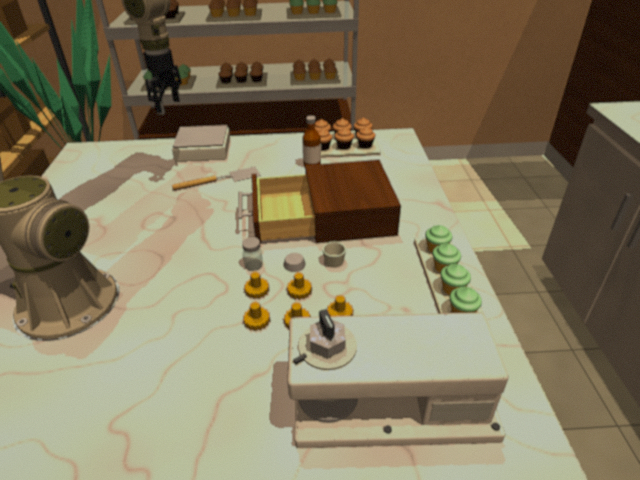

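```bash
cat > b.py <<'E'
from h import *
print('idx top',onz('top',[(486.7+541.9)/2,(204.9+262)/2],.175),'side',onz('side',[(294.4+354.5)/2,(332.1+372.9)/2],.175))
print('nut',onz('top',[(499.3+534)/2,232.2],.2))
for uv in [(472,89),(545,90),(550,271),(471,272)]: print('press',onz('top',uv,.17).round(3))
for uv in [(111,142),(237,132),(245,247),(114,256)]: print('cab',onz('top',uv,.1).round(3))
for uv in [(123,335),(253,325)]: print('front',onz('top',uv,.088).round(3))
for uv in [(158,353),(222,350)]: print('handle',onz('top',uv,.062).round(3))
for uv in [(377,227),(338,270),(386,273),(334,322),(382,318)]: print('die',onz('top',uv,.052).round(3))
i=imaging.camera_info('wrist'); T=np.array(i['world_to_cam']); s=get_state()
print('wrist',i['fx'],trot().T@(-T[:3,:3].T@T[:3,3]-s['tcp_pos']), (T[:3,:3]@trot()).round(2).tolist())
E
python3 b.py
```

```text
idx top [ 0.59141974 -0.31543701  0.175     ] side [ 0.5850529  -0.32848745  0.175     ]
nut [ 0.59015445 -0.31174494  0.2       ]
press [ 0.861 -0.255  0.17 ]
press [ 0.856 -0.389  0.17 ]
press [ 0.524 -0.376  0.17 ]
press [ 0.525 -0.237  0.17 ]
cab [0.797 0.434 0.1  ]
cab [0.812 0.188 0.1  ]
cab [0.586 0.172 0.1  ]
cab [0.573 0.421 0.1  ]
front [0.424 0.405 0.088]
front [0.439 0.159 0.088]
handle [0.388 0.346 0.062]
handle [0.392 0.223 0.062]
die [ 0.626 -0.083  0.052]
die [ 0.542 -0.003  0.052]
die [ 0.534 -0.098  0.052]
die [0.441 0.006 0.052]
die [ 0.447 -0.087  0.052]
wrist 352.2478783855729 [ 6.91507153e-02  1.41544087e-05 -1.42056818e-01] [[-0.0, 1.0, -0.0], [-0.96, -0.0, -0.27], [-0.27, 0.0, 0.96]]
```

Emit:
play_rows(moves=[{"claw":8.5,"delta_pos":[-33,-34,-7],"twist":0},{"claw":8.5,"delta_pos":[-33,-34,-7],"twist":0},{"claw":8.5,"delta_pos":[-66,-68,-7],"twist":0},{"claw":8.5,"delta_pos":[-66,-68,-7],"twist":0},{"claw":8.5,"delta_pos":[-66,-68,-7],"twist":0},{"claw":8.5,"delta_pos":[-66,-68,-7],"twist":0},{"claw":8.5,"delta_pos":[-66,-68,-7],"twist":0},{"claw":8.5,"delta_pos":[-66,-68,-7],"twist":0},{"claw":8.5,"delta_pos":[-66,-68,-7],"twist":0},{"claw":8.5,"delta_pos":[-66,-68,-7],"twist":0},{"claw":8.5,"delta_pos":[-66,-68,-7],"twist":0},{"claw":8.5,"delta_pos":[-66,-68,-7],"twist":0}])

```text
clock: 2.8
tcp_pos: [0.5057, -0.1341, 0.2891]
orientation: [0.0, 0.164, 0.986, 0.0]
wrist_force: [1.8, 0.0, -0.3]
finger_gap: 0.085
```

Emit:
play_rows(moves=[{"claw":8.5,"delta_pos":[0,0,0],"twist":0},{"claw":8.5,"delta_pos":[0,0,0],"twist":0}])

```text
clock: 3.05
tcp_pos: [0.5046, -0.1319, 0.2883]
orientation: [-0.001, 0.165, 0.986, 0.0]
wrist_force: [0.7, -0.5, -0.3]
finger_gap: 0.0851
```

Emit:
play_rows(moves=[{"claw":8.5,"delta_pos":[-13.9,-14.4,-1.2],"twist":0},{"claw":8.5,"delta_pos":[-13.9,-14.4,-1.2],"twist":0},{"claw":8.5,"delta_pos":[-13.9,-14.4,-1.2],"twist":0},{"claw":8.5,"delta_pos":[-13.9,-14.4,-1.2],"twist":0},{"claw":8.5,"delta_pos":[-13.9,-14.4,-1.2],"twist":0}])

```text
clock: 3.68
tcp_pos: [0.5901, -0.3125, 0.3001]
orientation: [-0.0, 0.164, 0.986, 0.0]
wrist_force: [-0.2, 1.0, 0.2]
finger_gap: 0.0853
```

```bash
cat > c.py <<'E'
import sys
from h import *
s=get_state(); print(s['clock'],s['tcp_pos'],np.round(s['joint_pos'],3))
i=imaging.camera_info('wrist'); n=sys.argv[1]
snap('wrist',n); json.dump({k:np.array(v).tolist() for k,v in i.items()},open(f'pics/{n}.json','w'))
for n,z in [('nut_center',.204),('screw_head',.236),('pointer',.23),('index',.175)]:
    for d in spotter.spot_in('wrist',n)[:2]:
        e=d['extent']; print(n,round(d['conf'],2),np.round(e,0).tolist(),onz('wrist',[(e[0]+e[2])/2,(e[1]+e[3])/2],z,i).round(4))
E
python3 c.py w1
```

```text
3.675 [ 0.59013848 -0.31247814  0.30014699] [-0.607  0.512  0.512  1.572  0.    -0.278]
nut_center 0.88 [279.0, 190.0, 366.0, 280.0] [ 0.5876 -0.3101  0.204 ]
screw_head 0.92 [294.0, 212.0, 355.0, 275.0] [ 0.5847 -0.3082  0.236 ]
pointer 0.56 [296.0, 216.0, 355.0, 268.0] [ 0.5857 -0.3077  0.23  ]
index 0.56 [256.0, 166.0, 385.0, 284.0] [ 0.5871 -0.3116  0.175 ]
```

View pics/w1.png

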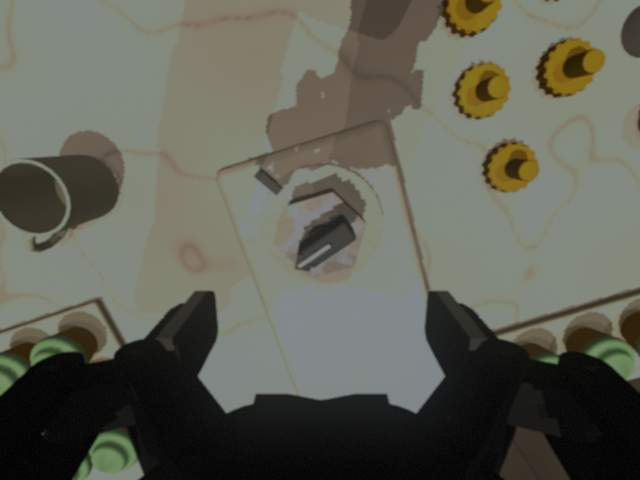

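```bash
cat > rect.py <<'E'
import sys
from h import *
def rect(name,cen,z,half=.07,n=400):
    im=cv2.imread(f'pics/{name}.png'); i=json.load(open(f'pics/{name}.json'))
    src=np.float32([[0,0],[n,0],[n,n],[0,n]]); h=half
    P=[(-h,h),(h,h),(h,-h),(-h,-h)]
    dst=np.float32([proj('wrist',[cen[0]+a,cen[1]+b,z],i) for a,b in P])
    o=cv2.warpPerspective(im,cv2.getPerspectiveTransform(dst,src),(n,n),flags=cv2.INTER_CUBIC)
    o=cv2.convertScaleAbs(o,alpha=1.6)
    return o
if __name__=='__main__':
    n=sys.argv[1]; c=eval(sys.argv[2]); zs=eval(sys.argv[3])
    out=[]
    for z in zs:
        o=rect(n,c,z); cv2.putText(o,str(z),(5,15),0,.5,(0,0,255)); 
        for k in range(0,400,50): cv2.line(o,(k,0),(k,6),(0,0,255)); cv2.line(o,(0,k),(6,k),(0,0,255))
        cv2.drawMarker(o,(200,200),(0,0,255),0,12); out.append(o)
    cv2.imwrite(f'pics/{n}_r.png',np.hstack(out))
E
python3 rect.py w1 '(.588,-.311)' '[.204,.236]'
```

```text
(no output)
```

View pics/w1_r.png

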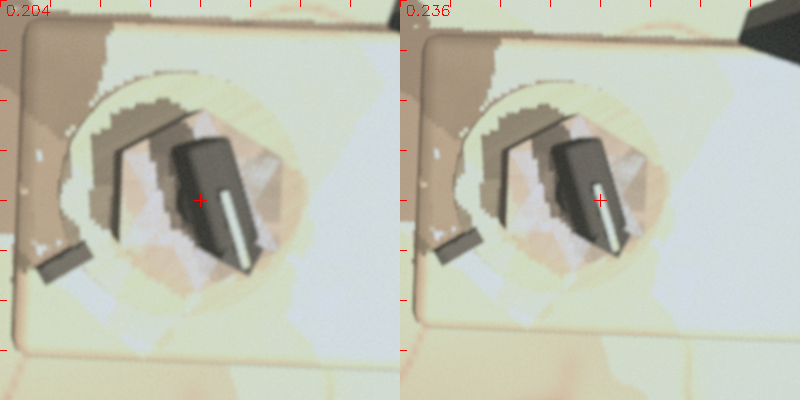

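```bash
python3 - <<'E'
from h import *
i=json.load(open('pics/w1.json'))
# tab corners as seen in z=.204 rectified panel -> px -> z=.181
c=np.array([.588,-.311])
def re(px,z0,z1):
    w=[c[0]-.07+px[0]*.00035,c[1]+.07-px[1]*.00035,z0]; return onz('wrist',proj('wrist',w,i),z1,i)
ax=np.array([.5878,-.3103])
for z in (.175,.179,.184):
    p=re((62,265),.204,z)[:2]; d=p-ax; print('tab',z,p.round(4),np.linalg.norm(d).round(4),np.degrees(np.arctan2(d[1],d[0])).round(1))
print('disc',re((183,190),.204,.175))
print('bar',re((197,199),.236,.236),delta([*ax,.25]),delta([*ax,.178]))
E
```

```text
tab 0.175 [ 0.5415 -0.339 ] 0.0545 -148.2
tab 0.179 [ 0.5413 -0.3383] 0.0543 -149.0
tab 0.184 [ 0.5409 -0.3374] 0.0541 -150.0
disc [ 0.58901576 -0.30960178  0.175     ]
bar [ 0.58695 -0.31065  0.236  ] [0.23 0.05 5.17] [ 0.24  0.05 12.37]
```

Emit:
play_rows(moves=[{"claw":8.5,"delta_pos":[0.2,0.05,2],"twist":10},{"claw":8.5,"delta_pos":[0.2,0.05,5],"twist":12},{"claw":8.5,"delta_pos":[0.2,0.05,8],"twist":12},{"claw":8.5,"delta_pos":[0.2,0.05,10.5],"twist":12},{"claw":8.5,"delta_pos":[0.2,0.05,12],"twist":12},{"claw":8.5,"delta_pos":[0.2,0.05,12],"twist":12}])

```text
clock: 4.68
tcp_pos: [0.5876, -0.3112, 0.1801]
orientation: [-0.001, 0.266, 0.964, 0.0]
wrist_force: [0.5, 0.2, -0.7]
finger_gap: 0.085
```

Emit:
play_rows(force=50, moves=[{"claw":5,"delta_pos":[0,0,0],"twist":0},{"claw":5,"delta_pos":[0,0,0],"twist":0},{"claw":5,"delta_pos":[0,0,0],"twist":0},{"claw":5,"delta_pos":[0,0,0],"twist":0}])

```text
clock: 5.18
tcp_pos: [0.5893, -0.3119, 0.1827]
orientation: [0.002, 0.266, 0.964, 0.0]
wrist_force: [0.5, 3.2, 6.3]
finger_gap: 0.0545
```

```bash
python3 -c "
from h import *
s=get_state();print(s['tcp_pos'],s['wrist_force'],s['ft_torque'],s['finger_gap'])"
```

```text
[ 0.58928244 -0.3119066   0.18269204] [0.52548779 3.16869388 6.27370962] [ 0.79755827 -0.25394057 -0.11248979] 0.05446965909109238
```

Emit:
play_rows(force=60, moves=[{"claw":7,"delta_pos":[0,0,-0.2],"twist":0},{"claw":7,"delta_pos":[0,0,-0.4],"twist":0},{"claw":5,"delta_pos":[0,0,-0.4],"twist":0},{"claw":5,"delta_pos":[0,0,-0.4],"twist":0},{"claw":5,"delta_pos":[0,0,-0.4],"twist":0}])

```text
clock: 5.8
tcp_pos: [0.5889, -0.3116, 0.1856]
orientation: [0.001, 0.266, 0.964, 0.001]
wrist_force: [1.1, 3.4, 5.3]
finger_gap: 0.0546
```

Emit:
play_rows(moves=[{"claw":5,"delta_pos":[0,0,0],"twist":-8},{"claw":5,"delta_pos":[0,0,0],"twist":-16},{"claw":5,"delta_pos":[0,0,0],"twist":-24},{"claw":5,"delta_pos":[0,0,0],"twist":-33},{"claw":5,"delta_pos":[0,0,0],"twist":-42},{"claw":5,"delta_pos":[0,0,0],"twist":-51},{"claw":5,"delta_pos":[0,0,0],"twist":-60},{"claw":5,"delta_pos":[0,0,0],"twist":-69},{"claw":5,"delta_pos":[0,0,0],"twist":-78},{"claw":5,"delta_pos":[0,0,0],"twist":-87},{"claw":5,"delta_pos":[0,0,0],"twist":-92},{"claw":5,"delta_pos":[0,0,0],"twist":-92}])

```text
clock: 7.3
tcp_pos: [0.589, -0.3122, 0.1856]
orientation: [0.001, -0.509, 0.861, -0.001]
wrist_force: [1.3, 1.2, 4.9]
finger_gap: 0.0546
```

```bash
python3 -c "
from h import *
s=get_state();print(s['tcp_pos'],s['wrist_force'],s['ft_torque'],s['finger_gap']);print(trot().round(3))"
```

```text
[ 0.58895613 -0.31224907  0.18560734] [1.3361752  1.21234296 4.91234721] [ 0.52687695 -0.01286087  0.21068388] 0.05456533192022927
[[-0.482 -0.876  0.002]
 [-0.876  0.482 -0.001]
 [-0.    -0.002 -1.   ]]
```

Emit:
play_rows(moves=[{"claw":8.5,"delta_pos":[0,0,0],"twist":0},{"claw":8.5,"delta_pos":[0,0,0],"twist":0},{"claw":8.5,"delta_pos":[0,0,-4],"twist":0},{"claw":8.5,"delta_pos":[0,0,-8],"twist":-6},{"claw":8.5,"delta_pos":[0,0,-11.4],"twist":-15},{"claw":8.5,"delta_pos":[0,0,-11.4],"twist":-25},{"claw":8.5,"delta_pos":[0,0,-11.4],"twist":-35},{"claw":8.5,"delta_pos":[0,0,-11.4],"twist":-45},{"claw":8.5,"delta_pos":[0,0,-11.4],"twist":-45},{"claw":8.5,"delta_pos":[0,0,-11.4],"twist":-45}])

```text
clock: 8.55
tcp_pos: [0.5881, -0.3122, 0.2985]
orientation: [0.0, 0.798, -0.602, -0.0]
wrist_force: [-0.4, -0.0, -0.2]
finger_gap: 0.0848
```

```bash
python3 c.py w2; python3 rect.py w2 '(.589,-.312)' '[.204,.236]'; python3 -c "
from h import *
print(trot().round(3))"
```

```text
8.55 [ 0.58807252 -0.3122064   0.29853259] [-0.608  0.506  0.498  1.563 -0.    -2.457]
nut_center 0.59 [273.0, 192.0, 361.0, 278.0] [ 0.5907 -0.3132  0.204 ]
screw_head 0.94 [304.0, 211.0, 333.0, 286.0] [ 0.5896 -0.3139  0.236 ]
screw_head 0.7 [79.0, 459.0, 140.0, 478.0] [ 0.6918 -0.1072  0.236 ]
pointer 0.77 [308.0, 210.0, 333.0, 285.0] [ 0.5882 -0.313   0.23  ]
index 0.92 [257.0, 166.0, 403.0, 285.0] [ 0.5813 -0.3154  0.175 ]
index 0.46 [276.0, 189.0, 361.0, 275.0] [ 0.5883 -0.3079  0.175 ]
[[ 0.277 -0.961 -0.   ]
 [-0.961 -0.277  0.   ]
 [-0.    -0.    -1.   ]]
```

View pics/w2_r.png

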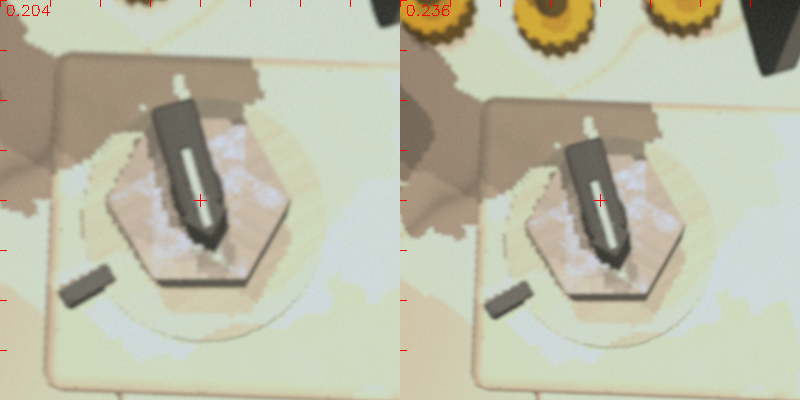

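```bash
python3 - <<'E'
from h import *
def run(n,c,ax,pts):
    i=json.load(open(f'pics/{n}.json'))
    for z in (.179,.184):
        q=[]
        for px in pts:
            w=[c[0]-.07+px[0]*.00035,c[1]+.07-px[1]*.00035,.204]; q.append(onz('wrist',proj('wrist',w,i),z,i)[:2])
        p=np.mean(q,0); d=p-ax; print(n,z,np.linalg.norm(d).round(4),np.degrees(np.arctan2(d[1],d[0])).round(1))
run('w1',(.588,-.311),np.array([.5882,-.311]),[(62,263)])
run('w2',(.589,-.312),np.array([.5885,-.312]),[(85,283)])
i=json.load(open('pics/w2.json')); print('bar ctr',onz('wrist',proj('wrist',[.589-.07+199*.00035,-.312+.07-203*.00035,.236],i),.236,i))
print(delta([.5885,-.312,.207]))
E
```

```text
w1 0.179 0.0539 -150.5
w1 0.184 0.0538 -151.5
w2 0.179 0.0523 -151.2
w2 0.184 0.0516 -149.8
bar ctr [ 0.58865 -0.31305  0.236  ]
[-0.   -0.03  9.17]
```

Emit:
play_rows(force=50, moves=[{"claw":6,"delta_pos":[0,0,3],"twist":0},{"claw":5,"delta_pos":[0,0,6],"twist":0},{"claw":5,"delta_pos":[0,0,8.5],"twist":0},{"claw":5,"delta_pos":[0,0,8.8],"twist":0},{"claw":1,"delta_pos":[0,0,8.8],"twist":0},{"claw":1,"delta_pos":[0,0,8.8],"twist":0},{"claw":1,"delta_pos":[0,0,8.8],"twist":0},{"claw":1,"delta_pos":[0,0,8.8],"twist":0},{"claw":1,"delta_pos":[0,0,8.8],"twist":0}])

```text
clock: 9.93
tcp_pos: [0.5893, -0.3124, 0.2125]
orientation: [-0.0, 0.799, -0.601, 0.002]
wrist_force: [2.3, 2.1, 5.9]
finger_gap: 0.0136
```

```bash
python3 -c "
from h import *
s=get_state();print(s['tcp_pos'],s['wrist_force'],s['ft_torque'],s['finger_gap']);print(trot().round(3))"
```

```text
[ 0.58931463 -0.31241669  0.21246283] [2.29919387 2.13903479 5.871962  ] [ 0.26490733 -0.40895522  0.04103276] 0.01364083355504833
[[ 0.278 -0.961  0.003]
 [-0.961 -0.278 -0.002]
 [ 0.002 -0.003 -1.   ]]
```

Emit:
play_rows(moves=[{"claw":1,"delta_pos":[0,0,0],"twist":8},{"claw":1,"delta_pos":[0,0,0],"twist":16},{"claw":1,"delta_pos":[0,0,0],"twist":25},{"claw":1,"delta_pos":[0,0,0],"twist":34},{"claw":1,"delta_pos":[0,0,0],"twist":43},{"claw":1,"delta_pos":[0,0,0],"twist":52},{"claw":1,"delta_pos":[0,0,0],"twist":61},{"claw":1,"delta_pos":[0,0,0],"twist":69},{"claw":1,"delta_pos":[0,0,0],"twist":74},{"claw":1,"delta_pos":[0,0,0],"twist":76.6},{"claw":1,"delta_pos":[0,0,0],"twist":76.6},{"claw":1,"delta_pos":[0,0,0],"twist":76.6}])

```text
clock: 11.42
tcp_pos: [0.5887, -0.3121, 0.2124]
orientation: [0.001, -0.255, 0.967, -0.001]
wrist_force: [0.9, 1.2, 7.5]
finger_gap: 0.0135
```

```bash
python3 -c "
from h import *
s=get_state();print(s['tcp_pos'],s['wrist_force'],s['ft_torque'],s['finger_gap']);print(np.degrees(np.arctan2(trot()[1,0],trot()[0,0])))"
```

```text
[ 0.58874783 -0.3121439   0.21242791] [0.90879098 1.2329889  7.5429683 ] [ 0.3707935  -0.18620307  0.04573086] 0.013531772410771827
-150.47627615353971
```

Emit:
play_rows(moves=[{"claw":4,"delta_pos":[0,0,0],"twist":0},{"claw":5,"delta_pos":[0,0,0],"twist":0},{"claw":7,"delta_pos":[0,0,-4],"twist":0},{"claw":8.5,"delta_pos":[0,0,-8.7],"twist":0},{"claw":8.5,"delta_pos":[0,0,-8.7],"twist":0},{"claw":8.5,"delta_pos":[0,0,-8.7],"twist":0}])

```text
clock: 12.18
tcp_pos: [0.588, -0.3122, 0.2969]
orientation: [-0.0, -0.255, 0.967, 0.0]
wrist_force: [0.2, 0.8, -0.5]
finger_gap: 0.0849
```

```bash
python3 c.py w3; python3 rect.py w3 '(.589,-.312)' '[.204,.236]'; python3 -c "
from h import *
print(trot().round(3))"
```

```text
12.175 [ 0.58801713 -0.31220934  0.29692826] [-0.609  0.506  0.494  1.56  -0.    -1.123]
nut_center 0.95 [274.0, 194.0, 367.0, 279.0] [ 0.5859 -0.313   0.204 ]
screw_head 0.59 [309.0, 214.0, 334.0, 289.0] [ 0.5861 -0.3122  0.236 ]
pointer 0.81 [310.0, 214.0, 335.0, 288.0] [ 0.5868 -0.3109  0.23  ]
pointer 0.67 [274.0, 196.0, 363.0, 278.0] [ 0.5803 -0.3174  0.23  ]
index 0.79 [259.0, 147.0, 385.0, 286.0] [ 0.5785 -0.3158  0.175 ]
index 0.16 [630.0, 364.0, 640.0, 382.0] [ 0.5658 -0.0083  0.175 ]
[[-0.87  -0.492 -0.002]
 [-0.492  0.87   0.002]
 [ 0.001  0.002 -1.   ]]
```

View pics/w3_r.png

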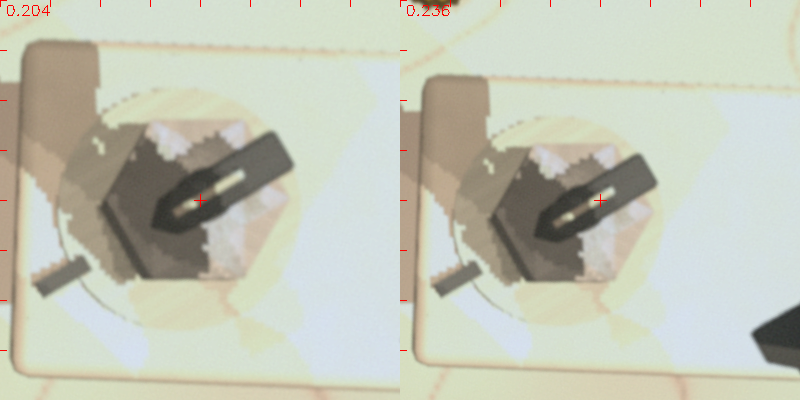

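```bash
python3 - <<'E'
from h import *
im=cv2.imread('pics/w3.png'); i=json.load(open('pics/w3.json'))
t=im[140:192,290:350]; print(i['cx'],i['cy'])
g=cv2.cvtColor(t,cv2.COLOR_BGR2GRAY)
m=(g<95).astype(np.uint8); n,l,s,c=cv2.connectedComponentsWithStats(m)
for k in range(1,n):
    if s[k,4]>20: print(s[k],c[k]+[290,140])
cv2.imwrite('pics/w3z.png',cv2.resize(im[130:300,240:400],None,fx=3.5,fy=3.5,interpolation=2))
for z,a in ((.182,None),): 
    ax=proj('wrist',[.5886,-.312,z],i); print('axis px',ax)
    for d in (-148,-150,-152): print(d,proj('wrist',[.5886+.053*np.cos(np.radians(d)),-.312+.053*np.sin(np.radians(d)),z],i))
E
```

```text
320.93107323901245 235.50259472862578
[48  0 12  9 29] [344.24137931 143.5862069 ]
[ 26   4  11  32 289] [320.26643599 160.01730104]
[ 12  45  32   7 123] [313.95934959 189.07317073]
axis px [319.6456576  232.21515549]
-148 [316.2470772  160.74554947]
-150 [318.83240374 160.6729201 ]
-152 [321.41883202 160.69239231]
```

View pics/w3z.png

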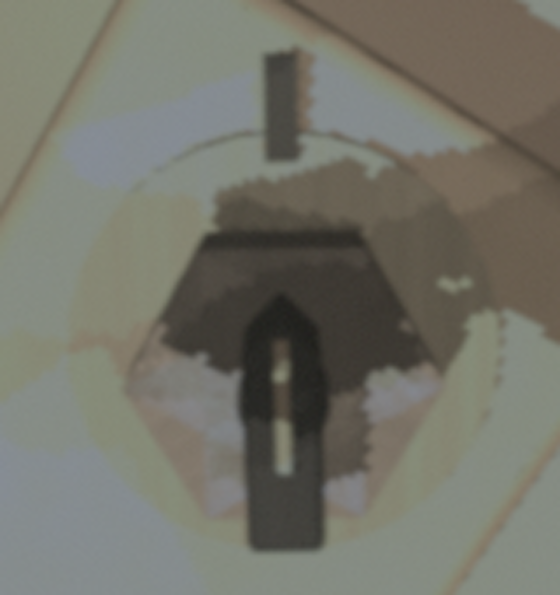

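Emit:
play_rows(force=60, moves=[{"claw":8.5,"delta_pos":[0,0,0],"twist":-10},{"claw":8.5,"delta_pos":[0,0,0],"twist":-20},{"claw":8.5,"delta_pos":[0,0,2],"twist":-31},{"claw":8.5,"delta_pos":[0,0,5],"twist":-31.7},{"claw":8.5,"delta_pos":[0,0,8],"twist":-31.7},{"claw":8.5,"delta_pos":[0,0,10.5],"twist":-31.7},{"claw":8.5,"delta_pos":[0,0,11.3],"twist":-31.7},{"claw":8.5,"delta_pos":[0,0,11.3],"twist":-31.7},{"claw":5,"delta_pos":[0,0,11.3],"twist":-31.7},{"claw":5,"delta_pos":[0,0,11.3],"twist":-31.7},{"claw":5,"delta_pos":[0,0,11.3],"twist":-31.7},{"claw":5,"delta_pos":[0,0,11.3],"twist":-31.7}])

```text
clock: 13.92
tcp_pos: [0.5889, -0.3126, 0.1866]
orientation: [0.001, -0.509, 0.861, -0.001]
wrist_force: [-0.1, 0.4, 5.5]
finger_gap: 0.0545
```

Emit:
play_rows(moves=[{"claw":5,"delta_pos":[0,0,0],"twist":8},{"claw":5,"delta_pos":[0,0,0],"twist":17},{"claw":5,"delta_pos":[0,0,0],"twist":26},{"claw":5,"delta_pos":[0,0,0],"twist":35},{"claw":5,"delta_pos":[0,0,0],"twist":44},{"claw":5,"delta_pos":[0,0,0],"twist":53},{"claw":5,"delta_pos":[0,0,0],"twist":62},{"claw":5,"delta_pos":[0,0,0],"twist":71},{"claw":5,"delta_pos":[0,0,0],"twist":80},{"claw":5,"delta_pos":[0,0,0],"twist":88},{"claw":5,"delta_pos":[0,0,0],"twist":92},{"claw":5,"delta_pos":[0,0,0],"twist":92}])

```text
clock: 15.42
tcp_pos: [0.5886, -0.3115, 0.1866]
orientation: [0.001, 0.266, 0.964, 0.0]
wrist_force: [-1.7, 4.9, 6.5]
finger_gap: 0.0542
```

```bash
python3 -c "
from h import *
s=get_state();print(s['tcp_pos'],s['wrist_force'],s['ft_torque'],s['finger_gap']);print(np.degrees(np.arctan2(trot()[1,1],trot()[0,1])))"
```

```text
[ 0.58856446 -0.31150192  0.18662926] [-1.66099718  4.85032589  6.52390786] [ 0.53496057  0.40363351 -0.23443743] 0.05419017100758941
59.195693039728106
```

Emit:
play_rows(moves=[{"claw":5,"delta_pos":[0,0,0],"twist":2},{"claw":5,"delta_pos":[0,0,0],"twist":4},{"claw":5,"delta_pos":[0,0,0],"twist":4}])

```text
clock: 15.8
tcp_pos: [0.5898, -0.3123, 0.1867]
orientation: [0.002, 0.297, 0.955, -0.0]
wrist_force: [2.0, 1.1, 6.2]
finger_gap: 0.0543
```

```bash
python3 -c "
from h import *
s=get_state();print(s['tcp_pos'],s['wrist_force'],s['ft_torque'],s['finger_gap']);print(np.degrees(np.arctan2(trot()[1,1],trot()[0,1])))"
```

```text
[ 0.58984423 -0.31228699  0.18670911] [2.04715803 1.11377251 6.22150651] [ 0.10723216 -0.35935987  1.63385499] 0.05432162933369995
55.4040304878424
```

Emit:
play_rows(moves=[{"claw":8.5,"delta_pos":[0,0,0],"twist":0},{"claw":8.5,"delta_pos":[0,0,0],"twist":0},{"claw":8.5,"delta_pos":[0,0,0],"twist":0},{"claw":8.5,"delta_pos":[0,0,-4],"twist":0},{"claw":8.5,"delta_pos":[0,0,-8],"twist":-7},{"claw":8.5,"delta_pos":[0,0,-11.3],"twist":-17},{"claw":8.5,"delta_pos":[0,0,-11.3],"twist":-27},{"claw":8.5,"delta_pos":[0,0,-11.3],"twist":-37},{"claw":8.5,"delta_pos":[0,0,-11.3],"twist":-47},{"claw":8.5,"delta_pos":[0,0,-11.3],"twist":-57},{"claw":8.5,"delta_pos":[0,0,-11.3],"twist":-64},{"claw":8.5,"delta_pos":[0,0,-11.3],"twist":-64}])

```text
clock: 17.3
tcp_pos: [0.588, -0.3122, 0.2974]
orientation: [-0.0, -0.251, 0.968, 0.0]
wrist_force: [0.2, -0.4, 0.8]
finger_gap: 0.085
```

```bash
python3 c.py w4; python3 rect.py w4 '(.589,-.312)' '[.204]'; python3 -c "
from h import *
print(np.degrees(np.arctan2(trot()[1,0],trot()[0,0])))
im=cv2.imread('pics/w4.png')[140:290,250:390]
a=cv2.convertScaleAbs(cv2.resize(im,(373,400),interpolation=2),alpha=1.6)
cv2.imwrite('pics/w4_r.png',np.hstack([cv2.imread('pics/w4_r.png'),a]))"
```

```text
17.3 [ 0.58803533 -0.31221592  0.29743194] [-0.609  0.506  0.495  1.561  0.    -1.116]
nut_center 0.77 [281.0, 189.0, 360.0, 276.0] [ 0.5835 -0.3139  0.204 ]
screw_head 0.86 [307.0, 213.0, 333.0, 288.0] [ 0.5858 -0.3132  0.236 ]
pointer 0.64 [306.0, 213.0, 334.0, 286.0] [ 0.5872 -0.3123  0.23  ]
index 0.78 [259.0, 148.0, 383.0, 285.0] [ 0.5788 -0.3165  0.175 ]
index 0.39 [515.0, 255.0, 574.0, 302.0] [ 0.5361 -0.1334  0.175 ]
-150.86723427028298
```

View pics/w4_r.png

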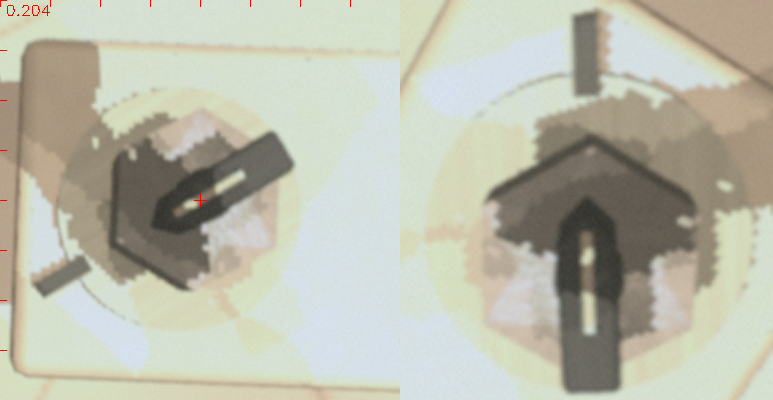

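Emit:
play_rows(moves=[{"claw":6,"delta_pos":[-4.5,5.5,0],"twist":8},{"claw":6,"delta_pos":[-9,11,0],"twist":17},{"claw":6,"delta_pos":[-14.5,18.1,2],"twist":25.6},{"claw":6,"delta_pos":[-14.5,18.1,6],"twist":25.6},{"claw":6,"delta_pos":[-14.5,18.1,12],"twist":25.6},{"claw":6,"delta_pos":[-14.5,18.1,14.7],"twist":25.6},{"claw":6,"delta_pos":[-14.5,18.1,14.7],"twist":25.6},{"claw":6,"delta_pos":[-14.5,18.1,14.7],"twist":25.6}])

```text
clock: 18.55
tcp_pos: [0.6274, -0.0838, 0.1524]
orientation: [0.001, -0.031, 1.0, -0.0]
wrist_force: [0.9, -0.0, 0.3]
finger_gap: 0.0602
```

```bash
cat > d.py <<'E'
import sys
from h import *
s=get_state(); print(round(s['clock'],2),np.round(s['tcp_pos'],4),round(s['finger_gap'],4),'yaw_y',np.degrees(np.arctan2(trot()[1,1],trot()[0,1])).round(1))
def dies(cam):
    i=imaging.camera_info(cam); im=imaging.read_camera(cam); r=[]
    for d in spotter.spot_in(cam,'die0'):
        if d['conf']<.3: continue
        e=d['extent']; p=onz(cam,[(e[0]+e[2])/2,(e[1]+e[3])/2],.022,i)
        print(cam,round(d['conf'],2),np.round(e).tolist(),p.round(3), 'delta',delta([p[0],p[1],.026]))
for c in sys.argv[1:]: dies(c)
E
python3 d.py top wrist side
```

```text
18.55 [ 0.6274 -0.0838  0.1524] 0.0602 yaw_y 93.6
top 0.54 [324.0, 264.0, 330.0, 274.0] [0.547 0.018 0.022] delta [ 7.49 10.73 12.67]
wrist 0.93 [387.0, 81.0, 478.0, 164.0] [ 0.544 -0.006  0.022] delta [ 7.89  8.3  12.63]
wrist 0.91 [283.0, 188.0, 352.0, 261.0] [ 0.627 -0.086  0.022] delta [ 0.16 -0.23 12.67]
wrist 0.85 [422.0, 0.0, 496.0, 22.0] [0.471 0.001 0.022] delta [15.13  9.48 12.61]
wrist 0.78 [292.0, 1.0, 356.0, 20.0] [ 0.476 -0.091  0.022] delta [15.17  0.27 12.62]
wrist 0.7 [269.0, 59.0, 348.0, 146.0] [ 0.536 -0.099  0.022] delta [ 9.28 -0.88 12.64]
side 0.95 [245.0, 270.0, 269.0, 296.0] [0.448 0.007 0.022] delta [17.38 10.18 12.55]
side 0.89 [289.0, 271.0, 307.0, 300.0] [ 0.543 -0.007  0.022] delta [ 7.92  8.2  12.57]
side 0.7 [284.0, 300.0, 311.0, 327.0] [ 0.541 -0.097  0.022] delta [ 8.74 -0.8  12.58]
side 0.64 [243.0, 302.0, 269.0, 332.0] [ 0.45  -0.1    0.022] delta [17.82 -0.5  12.56]
side 0.63 [326.0, 295.0, 348.0, 312.0] [ 0.63  -0.072  0.022] delta [-0.29  1.15 12.59]
```

Emit:
play_rows(force=50, moves=[{"claw":6,"delta_pos":[0.1,-0.1,5],"twist":0},{"claw":6,"delta_pos":[0.1,-0.1,9],"twist":0},{"claw":6,"delta_pos":[0.1,-0.1,12],"twist":0},{"claw":6,"delta_pos":[0.1,-0.1,12.5],"twist":0},{"claw":1.5,"delta_pos":[0.1,-0.1,12.5],"twist":0},{"claw":1.5,"delta_pos":[0.1,-0.1,12.5],"twist":0},{"claw":1.5,"delta_pos":[0.1,-0.1,12.5],"twist":0},{"claw":1.5,"delta_pos":[0.1,-0.1,12.5],"twist":0},{"claw":1.5,"delta_pos":[0.1,-0.1,8],"twist":0},{"claw":1.5,"delta_pos":[0.1,-0.1,3],"twist":0},{"claw":1.5,"delta_pos":[0.1,-0.1,-1],"twist":0},{"claw":1.5,"delta_pos":[0.1,-0.1,-1],"twist":0}])

```text
clock: 20.35
tcp_pos: [0.6278, -0.085, 0.1649]
orientation: [0.004, -0.031, 0.999, -0.001]
wrist_force: [1.0, -0.9, -1.8]
finger_gap: 0.0222
```

```bash
python3 - <<'E'
from h import *
s=get_state(); print(np.round(s['tcp_pos'],4),s['finger_gap'],s['wrist_force'])
im=snap('top','top1'); cv2.imwrite('pics/top1z.png',cv2.resize(im[200:380,90:290,::-1],None,fx=4,fy=3.33*1.2,interpolation=2)[:600])
E
```

```text
[ 0.6278 -0.085   0.1649] 0.022181939292129558 [ 0.97476899 -0.85686385 -1.80983328]
```

View pics/top1z.png

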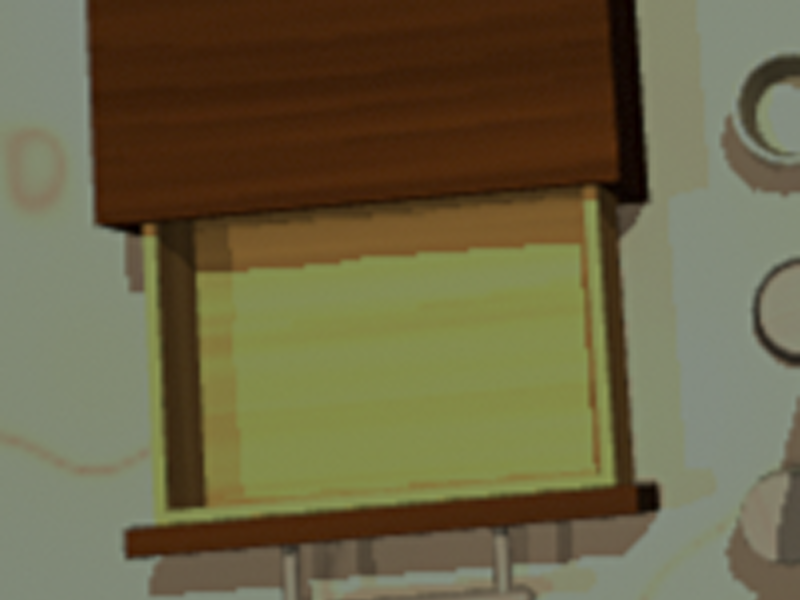

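```bash
python3 - <<'E'
from h import *
f=lambda x,y,z: onz('top',(90+x/4,200+y/4),z)[:2]
L0,L1,R0,R1=f(160,225,.078),f(167,510,.078),f(585,190,.078),f(600,475,.078)
print('inner top',L0,L1,R0,R1, 'width',np.linalg.norm(L1-R1))
cab=[f(97,222,.1),f(618,182,.1)]; print('cab front',cab)
fr=(L1+R1)/2; yv=(L1-R1)/np.linalg.norm(L1-R1); xv=np.array([yv[1],-yv[0]]); print('front inner centre',fr,'yaw',np.degrees(np.arctan2(xv[1],xv[0])))
cf=np.mean(cab,0); print('free depth',(cf-fr)@xv)
fl=[f(205,505,.022),f(600,472,.022)];print('floor front corners',fl)
for a in (.036,.104):
  for b in (-.064,0,.064): print(a,b,(fr+a*xv+b*yv).round(4), delta([*(fr+a*xv+b*yv),.165]))
E
```

```text
inner top [0.57467025 0.39902162] [0.43799757 0.39207134] [0.58767654 0.19291529] [0.45069734 0.18537526] width 0.20708586500783538
cab front [array([0.57433539, 0.42102317]), array([0.58857725, 0.17332282])]
front inner centre [0.44434745 0.2887233 ] yaw 3.5159341824329697
free depth 0.13736898017200314
floor front corners [array([0.43913398, 0.39315679]), array([0.45184536, 0.19494183])]
0.036 -0.064 [0.4842 0.2271] [12.24 32.   -0.35]
0.036 0 [0.4803 0.2909] [12.23 38.4  -0.35]
0.036 0.064 [0.4764 0.3548] [12.22 44.8  -0.36]
0.104 -0.064 [0.5521 0.2312] [ 5.44 31.99 -0.33]
0.104 0 [0.5482 0.2951] [ 5.43 38.39 -0.33]
0.104 0.064 [0.5442 0.359 ] [ 5.42 44.79 -0.34]
```

Emit:
play_rows(moves=[{"claw":1.5,"delta_pos":[0.7,5,0],"twist":0},{"claw":1.5,"delta_pos":[1.4,10,0],"twist":0},{"claw":1.5,"delta_pos":[2,16,0],"twist":0},{"claw":1.5,"delta_pos":[2.8,22,0],"twist":0},{"claw":1.5,"delta_pos":[3.6,28,0],"twist":0},{"claw":1.5,"delta_pos":[4.3,34,0],"twist":0},{"claw":1.5,"delta_pos":[5,40,0],"twist":0},{"claw":1.5,"delta_pos":[5.7,44,0],"twist":0},{"claw":1.5,"delta_pos":[5.7,44.8,0],"twist":0},{"claw":1.5,"delta_pos":[5.7,44.8,0],"twist":0},{"claw":1.5,"delta_pos":[5.7,44.8,0],"twist":0}])

```text
clock: 21.78
tcp_pos: [0.5405, 0.3576, 0.1598]
orientation: [-0.001, -0.031, 1.0, -0.001]
wrist_force: [0.2, 0.6, -1.8]
finger_gap: 0.0222
```

Emit:
play_rows(moves=[{"claw":1.5,"delta_pos":[0,0,5],"twist":0},{"claw":1.5,"delta_pos":[0,0,9],"twist":0},{"claw":1.5,"delta_pos":[0,0,10.5],"twist":0},{"claw":1.5,"delta_pos":[0,0,10.7],"twist":0},{"claw":1.5,"delta_pos":[0,0,10.7],"twist":0},{"claw":3.4,"delta_pos":[0,0,10.7],"twist":0},{"claw":3.4,"delta_pos":[0,0,10.7],"twist":0},{"claw":3.4,"delta_pos":[0,0,7],"twist":0},{"claw":3.4,"delta_pos":[0,0,1],"twist":0},{"claw":6,"delta_pos":[0,0,0],"twist":0},{"claw":6,"delta_pos":[0,0,0],"twist":0}])

```text
clock: 23.15
tcp_pos: [0.5413, 0.3596, 0.1625]
orientation: [0.002, -0.032, 1.0, 0.001]
wrist_force: [0.1, 0.7, -0.8]
finger_gap: 0.0602
```

```bash
python3 d.py top side
```

```text
23.15 [0.5413 0.3596 0.1625] 0.0602 yaw_y 93.6
top 0.9 [369.0, 302.0, 396.0, 334.0] [ 0.446 -0.091  0.022] delta [ 12.17 -44.26  13.41]
top 0.88 [369.0, 260.0, 399.0, 289.0] [ 0.534 -0.096  0.022] delta [  3.41 -45.37  13.4 ]
top 0.84 [324.0, 257.0, 352.0, 286.0] [ 0.542 -0.004  0.022] delta [  2.01 -36.17  13.39]
top 0.8 [322.0, 307.0, 348.0, 335.0] [0.442 0.005 0.022] delta [ 11.92 -34.73  13.4 ]
top 0.71 [142.0, 257.0, 172.0, 289.0] [0.545 0.364 0.022] delta [-0.61  0.51 13.36]
side 0.87 [289.0, 270.0, 309.0, 298.0] [ 0.545 -0.004  0.022] delta [  1.65 -36.2   13.33]
side 0.82 [286.0, 183.0, 307.0, 200.0] [0.549 0.401 0.022] delta [-1.22  4.16 13.28]
side 0.79 [242.0, 301.0, 269.0, 330.0] [ 0.448 -0.096  0.022] delta [ 11.95 -44.78  13.37]
side 0.67 [286.0, 303.0, 310.0, 326.0] [ 0.541 -0.1    0.022] delta [  2.67 -45.75  13.35]
side 0.61 [311.0, 323.0, 347.0, 356.0] [ 0.604 -0.175  0.022] delta [ -3.11 -53.62  13.34]
side 0.6 [243.0, 270.0, 271.0, 299.0] [0.448 0.004 0.022] delta [ 11.36 -34.81  13.36]
```

Emit:
play_rows(moves=[{"claw":6,"delta_pos":[0.4,-6,0],"twist":0},{"claw":6,"delta_pos":[0.8,-12,0],"twist":0},{"claw":6,"delta_pos":[1.2,-18,0],"twist":0},{"claw":6,"delta_pos":[1.6,-24,0],"twist":0},{"claw":6,"delta_pos":[2,-30,0],"twist":0},{"claw":6,"delta_pos":[2.5,-36,0],"twist":0},{"claw":6,"delta_pos":[3,-42,0],"twist":0},{"claw":6,"delta_pos":[3.2,-45.5,0],"twist":0},{"claw":6,"delta_pos":[3.2,-45.5,0],"twist":0},{"claw":6,"delta_pos":[3.2,-45.5,4],"twist":0},{"claw":6,"delta_pos":[3.2,-45.5,6],"twist":0},{"claw":6,"delta_pos":[3.2,-45.5,6],"twist":0}])

```text
clock: 24.85
tcp_pos: [0.535, -0.0953, 0.0983]
orientation: [-0.003, -0.032, 0.999, 0.001]
wrist_force: [-1.0, 0.4, -0.1]
finger_gap: 0.0598
```

```bash
python3 d.py wrist
```

```text
24.85 [ 0.535  -0.0953  0.0983] 0.0598 yaw_y 93.7
wrist 0.98 [287.0, 52.0, 385.0, 155.0] [ 0.446 -0.092  0.022] delta [9.02 1.04 7.48]
wrist 0.8 [439.0, 53.0, 550.0, 159.0] [0.442 0.002 0.022] delta [ 8.87 10.35  7.49]
```

Emit:
play_rows(moves=[{"claw":6,"delta_pos":[0.1,0,3.5],"twist":0},{"claw":6,"delta_pos":[0.1,0,6.5],"twist":0},{"claw":6,"delta_pos":[0.1,0,7.1],"twist":0},{"claw":1.5,"delta_pos":[0.1,0,7.1],"twist":0},{"claw":1.5,"delta_pos":[0.1,0,7.1],"twist":0},{"claw":1.5,"delta_pos":[0.1,0,7.1],"twist":0},{"claw":1.5,"delta_pos":[0.1,0,7.1],"twist":0},{"claw":1.5,"delta_pos":[0.1,0,7.1],"twist":0},{"claw":1.5,"delta_pos":[0.1,0,2],"twist":0},{"claw":1.5,"delta_pos":[0.1,0,-4],"twist":0},{"claw":1.5,"delta_pos":[0.1,0,-6.7],"twist":0},{"claw":1.5,"delta_pos":[0.1,0,-6.7],"twist":0}])

```text
clock: 26.45
tcp_pos: [0.5378, -0.0976, 0.1703]
orientation: [0.003, -0.031, 1.0, -0.001]
wrist_force: [0.4, -0.1, -1.8]
finger_gap: 0.0224
```

```bash
cat > g.py <<'E'
from h import *
fr=np.array([.44435,.28872]); a=np.radians(3.516); xv=np.array([np.cos(a),np.sin(a)]); yv=np.array([-xv[1],xv[0]])
s=get_state(); print(s['clock'],np.round(s['tcp_pos'],4),s['finger_gap'],s['wrist_force'])
for a,b in ((.101,0),(.101,-.064),(.036,.064),(.036,0),(.036,-.064)): print(a,b,delta([*(fr+a*xv+b*yv),.165]))
E
python3 g.py
```

```text
26.45 [ 0.5378 -0.0976  0.1703] 0.02238969293057877 [ 0.37476096 -0.12760718 -1.82725945]
0.101 0 [-3.2  39.12  0.48]
0.101 -0.064 [-3.19 32.72  0.49]
0.036 0.064 [ 3.29 45.53  0.43]
0.036 0 [ 3.3  39.13  0.44]
0.036 -0.064 [ 3.31 32.73  0.46]
```

Emit:
play_rows(moves=[{"claw":1.5,"delta_pos":[-0.4,5,0],"twist":0},{"claw":1.5,"delta_pos":[-0.8,10,0],"twist":0},{"claw":1.5,"delta_pos":[-1.3,16,0],"twist":0},{"claw":1.5,"delta_pos":[-1.9,22,0],"twist":0},{"claw":1.5,"delta_pos":[-2.4,28,0],"twist":0},{"claw":1.5,"delta_pos":[-2.9,34,0],"twist":0},{"claw":1.5,"delta_pos":[-3.3,38,0],"twist":0},{"claw":1.5,"delta_pos":[-3.3,39,0],"twist":0},{"claw":1.5,"delta_pos":[-3.3,39,0],"twist":0},{"claw":1.5,"delta_pos":[-3.3,39,0],"twist":0}])

```text
clock: 27.7
tcp_pos: [0.5442, 0.2928, 0.1669]
orientation: [-0.001, -0.031, 1.0, -0.0]
wrist_force: [-0.1, -0.4, -1.9]
finger_gap: 0.0225
```

Emit:
play_rows(moves=[{"claw":1.5,"delta_pos":[0,0,5],"twist":0},{"claw":1.5,"delta_pos":[0,0,9],"twist":0},{"claw":1.5,"delta_pos":[0,0,11],"twist":0},{"claw":1.5,"delta_pos":[0,0,11.3],"twist":0},{"claw":1.5,"delta_pos":[0,0,11.3],"twist":0},{"claw":3.4,"delta_pos":[0,0,11.3],"twist":0},{"claw":3.4,"delta_pos":[0,0,11.3],"twist":0},{"claw":3.4,"delta_pos":[0,0,7],"twist":0},{"claw":3.4,"delta_pos":[0,0,1],"twist":0},{"claw":6,"delta_pos":[0,0,0],"twist":0},{"claw":6,"delta_pos":[0,0,0],"twist":0}])

```text
clock: 29.08
tcp_pos: [0.5453, 0.2946, 0.169]
orientation: [0.001, -0.032, 1.0, 0.0]
wrist_force: [0.3, -0.1, 0.2]
finger_gap: 0.0599
```

```bash
python3 d.py top
```

```text
29.07 [0.5453 0.2946 0.169 ] 0.0599 yaw_y 93.6
top 0.96 [172.0, 261.0, 205.0, 286.0] [0.543 0.299 0.022] delta [1.000e-02 5.000e-01 1.404e+01]
top 0.9 [320.0, 305.0, 347.0, 333.0] [0.447 0.008 0.022] delta [ 11.47 -27.96  14.08]
top 0.73 [324.0, 255.0, 353.0, 285.0] [ 0.544 -0.005  0.022] delta [  1.81 -29.82  14.06]
top 0.68 [368.0, 304.0, 395.0, 335.0] [ 0.444 -0.089  0.022] delta [ 12.37 -37.56  14.08]
```

Emit:
play_rows(moves=[{"claw":6,"delta_pos":[0.4,-6,0],"twist":0},{"claw":6,"delta_pos":[0.8,-12,0],"twist":0},{"claw":6,"delta_pos":[1.2,-18,0],"twist":0},{"claw":6,"delta_pos":[1.6,-24,0],"twist":0},{"claw":6,"delta_pos":[2,-29.7,0],"twist":0},{"claw":6,"delta_pos":[2,-29.7,0],"twist":0},{"claw":6,"delta_pos":[2,-29.7,4],"twist":0},{"claw":6,"delta_pos":[2,-29.7,7],"twist":0},{"claw":6,"delta_pos":[2,-29.7,7],"twist":0}])

```text
clock: 30.3
tcp_pos: [0.54, -0.002, 0.0942]
orientation: [-0.004, -0.032, 0.999, 0.001]
wrist_force: [0.2, -0.7, -0.1]
finger_gap: 0.06
```

```bash
python3 d.py side
```

```text
30.3 [ 0.54   -0.002   0.0942] 0.06 yaw_y 93.7
side 0.98 [242.0, 303.0, 268.0, 332.0] [ 0.448 -0.101  0.022] delta [10.04 -9.25  7.15]
side 0.95 [243.0, 270.0, 269.0, 299.0] [0.446 0.002 0.022] delta [9.67 1.11 7.16]
side 0.64 [289.0, 271.0, 309.0, 301.0] [ 0.546 -0.009  0.022] delta [-0.26 -0.67  7.14]
```

Emit:
play_rows(moves=[{"claw":6,"delta_pos":[-0.1,0,3.5],"twist":0},{"claw":6,"delta_pos":[-0.1,0,6.5],"twist":0},{"claw":6,"delta_pos":[-0.1,0,6.9],"twist":0},{"claw":1.5,"delta_pos":[-0.1,0,6.9],"twist":0},{"claw":1.5,"delta_pos":[-0.1,0,6.9],"twist":0},{"claw":1.5,"delta_pos":[-0.1,0,6.9],"twist":0},{"claw":1.5,"delta_pos":[-0.1,0,6.9],"twist":0},{"claw":1.5,"delta_pos":[-0.1,0,6.9],"twist":0},{"claw":1.5,"delta_pos":[-0.1,0,2],"twist":0},{"claw":1.5,"delta_pos":[-0.1,0,-4],"twist":0},{"claw":1.5,"delta_pos":[-0.1,0,-6.9],"twist":0},{"claw":1.5,"delta_pos":[-0.1,0,-6.9],"twist":0}])

```text
clock: 31.9
tcp_pos: [0.5461, -0.0036, 0.1696]
orientation: [0.003, -0.031, 1.0, -0.0]
wrist_force: [0.3, -0.6, -1.8]
finger_gap: 0.0219
```

```bash
python3 g.py
```

```text
31.9 [ 0.5461 -0.0036  0.1696] 0.021898324968199028 [ 0.32540631 -0.55440681 -1.84975355]
0.101 0 [-1.78 29.8   0.43]
0.101 -0.064 [-1.77 23.4   0.44]
0.036 0.064 [ 4.71 36.21  0.39]
0.036 0 [ 4.72 29.81  0.4 ]
0.036 -0.064 [ 4.73 23.41  0.4 ]
```

Emit:
play_rows(moves=[{"claw":1.5,"delta_pos":[-0.4,5,0],"twist":0},{"claw":1.5,"delta_pos":[-0.8,10,0],"twist":0},{"claw":1.5,"delta_pos":[-1.2,16,0],"twist":0},{"claw":1.5,"delta_pos":[-1.5,21,0],"twist":0},{"claw":1.5,"delta_pos":[-1.5,23.3,0],"twist":0},{"claw":1.5,"delta_pos":[-1.5,23.3,0],"twist":0},{"claw":1.5,"delta_pos":[-1.5,23.3,0],"twist":0}])

```text
clock: 32.78
tcp_pos: [0.5438, 0.2294, 0.1652]
orientation: [-0.001, -0.031, 1.0, -0.0]
wrist_force: [-0.9, -0.1, -2.3]
finger_gap: 0.022
```

```bash
python3 g.py; python3 d.py top
```

```text
32.775 [0.5438 0.2294 0.1652] 0.021981200998916997 [-0.88740016 -0.14266561 -2.28323252]
0.101 0 [-0.55  6.53  0.01]
0.101 -0.064 [-0.54  0.13  0.02]
0.036 0.064 [ 5.94 12.94  0.02]
0.036 0 [5.95 6.54 0.03]
0.036 -0.064 [5.96 0.14 0.03]
32.77 [0.5438 0.2294 0.1652] 0.022 yaw_y 93.6
top 0.74 [318.0, 308.0, 347.0, 336.0] [0.44  0.009 0.022] delta [ 11.74 -21.27  14.02]
top 0.61 [368.0, 305.0, 396.0, 332.0] [ 0.446 -0.089  0.022] delta [ 11.79 -31.15  14.03]
top 0.51 [198.0, 271.0, 225.0, 286.0] [0.532 0.253 0.022] delta [ 1.04  2.51 14.  ]
```

Emit:
play_rows(moves=[{"claw":1.5,"delta_pos":[-0.3,-0.1,5],"twist":0},{"claw":1.5,"delta_pos":[-0.3,-0.1,9],"twist":0},{"claw":1.5,"delta_pos":[-0.3,-0.1,11],"twist":0},{"claw":1.5,"delta_pos":[-0.3,-0.1,11.2],"twist":0},{"claw":1.5,"delta_pos":[-0.3,-0.1,11.2],"twist":0},{"claw":3.4,"delta_pos":[-0.3,-0.1,11.2],"twist":0},{"claw":3.4,"delta_pos":[-0.3,-0.1,11.2],"twist":0},{"claw":3.4,"delta_pos":[-0.3,-0.1,7],"twist":0},{"claw":3.4,"delta_pos":[-0.3,-0.1,1],"twist":0},{"claw":6,"delta_pos":[0,0,0],"twist":0},{"claw":6,"delta_pos":[0,0,0],"twist":0}])

```text
clock: 34.25
tcp_pos: [0.5451, 0.2305, 0.1681]
orientation: [0.001, -0.032, 0.999, 0.0]
wrist_force: [0.0, 0.1, -1.3]
finger_gap: 0.0601
```

```bash
python3 d.py top side
```

```text
34.25 [0.5451 0.2305 0.1681] 0.0601 yaw_y 93.6
top 0.85 [319.0, 306.0, 347.0, 335.0] [0.443 0.009 0.022] delta [ 11.43 -21.43  13.98]
top 0.78 [210.0, 268.0, 238.0, 285.0] [0.536 0.228 0.022] delta [ 0.77 -0.12 13.95]
top 0.7 [369.0, 302.0, 397.0, 332.0] [ 0.448 -0.092  0.022] delta [ 11.54 -31.49  13.98]
top 0.4 [181.0, 278.0, 201.0, 288.0] [0.524 0.295 0.022] delta [ 1.5   6.57 13.95]
side 0.8 [291.0, 183.0, 310.0, 197.0] [0.561 0.409 0.022] delta [-2.95 17.8  13.87]
side 0.73 [244.0, 299.0, 271.0, 332.0] [ 0.453 -0.096  0.022] delta [ 11.06 -31.98  13.94]
side 0.66 [245.0, 271.0, 271.0, 295.0] [0.449 0.009 0.022] delta [ 10.74 -21.48  13.93]
side 0.63 [295.0, 205.0, 300.0, 216.0] [0.551 0.3   0.022] delta [-1.25  6.99 13.88]
side 0.61 [289.0, 194.0, 307.0, 213.0] [0.553 0.337 0.022] delta [-1.63 10.67 13.88]
```

Emit:
play_rows(moves=[{"claw":6,"delta_pos":[2,-5.5,0],"twist":0},{"claw":6,"delta_pos":[4,-11,0],"twist":0},{"claw":6,"delta_pos":[6,-16.5,0],"twist":0},{"claw":6,"delta_pos":[8,-22,0],"twist":0},{"claw":6,"delta_pos":[10,-27,0],"twist":0},{"claw":6,"delta_pos":[11.6,-31.3,0],"twist":0},{"claw":6,"delta_pos":[11.6,-31.3,0],"twist":0},{"claw":6,"delta_pos":[11.6,-31.3,0],"twist":0},{"claw":6,"delta_pos":[11.6,-31.3,4],"twist":0},{"claw":6,"delta_pos":[11.6,-31.3,7],"twist":0},{"claw":6,"delta_pos":[11.6,-31.3,7],"twist":0},{"claw":6,"delta_pos":[11.6,-31.3,7],"twist":0}])

```text
clock: 35.95
tcp_pos: [0.4492, -0.0888, 0.0974]
orientation: [0.0, -0.032, 0.999, 0.0]
wrist_force: [0.1, 0.0, 0.9]
finger_gap: 0.06
```

```bash
python3 d.py side top
```

```text
35.95 [ 0.4492 -0.0888  0.0974] 0.06 yaw_y 93.7
side 0.91 [243.0, 300.0, 271.0, 330.0] [ 0.452 -0.095  0.022] delta [-0.16 -0.58  7.2 ]
side 0.68 [289.0, 178.0, 308.0, 200.0] [0.556 0.415 0.022] delta [-13.82  49.68   7.19]
side 0.63 [316.0, 308.0, 339.0, 334.0] [ 0.605 -0.123  0.022] delta [-15.28  -4.32   7.24]
side 0.57 [286.0, 195.0, 307.0, 215.0] [0.548 0.33  0.022] delta [-12.5   41.19   7.19]
top 0.91 [174.0, 260.0, 205.0, 287.0] [0.544 0.298 0.022] delta [-11.82  38.05   7.18]
top 0.84 [208.0, 254.0, 237.0, 288.0] [0.547 0.231 0.022] delta [-11.76  31.42   7.19]
top 0.78 [137.0, 251.0, 165.0, 280.0] [0.561 0.376 0.022] delta [-14.08  45.78   7.18]
top 0.67 [317.0, 307.0, 346.0, 333.0] [0.444 0.012 0.022] delta [-0.09 10.18  7.18]
```

Emit:
play_rows(moves=[{"claw":6,"delta_pos":[0.1,0,3.5],"twist":0},{"claw":6,"delta_pos":[0.1,0,6.5],"twist":0},{"claw":6,"delta_pos":[0.1,0,7],"twist":0},{"claw":1.5,"delta_pos":[0.1,0,7],"twist":0},{"claw":1.5,"delta_pos":[0.1,0,7],"twist":0},{"claw":1.5,"delta_pos":[0.1,0,7],"twist":0},{"claw":1.5,"delta_pos":[0.1,0,7],"twist":0},{"claw":1.5,"delta_pos":[0.1,0,7],"twist":0},{"claw":1.5,"delta_pos":[0.1,0,2],"twist":0},{"claw":1.5,"delta_pos":[0.1,0,-4],"twist":0},{"claw":1.5,"delta_pos":[0.1,0,-7],"twist":0},{"claw":1.5,"delta_pos":[0.1,0,-7],"twist":0}])

```text
clock: 37.65
tcp_pos: [0.4495, -0.0903, 0.1697]
orientation: [0.003, -0.031, 0.999, -0.001]
wrist_force: [-0.4, 0.2, -3.0]
finger_gap: 0.0224
```

```bash
python3 g.py; python3 - <<'E'
from h import *
im=snap('top','top2'); cv2.imwrite('pics/top2z.png',cv2.resize(im[200:350,90:290,::-1],None,fx=4,fy=4,interpolation=2))
E
```

```text
37.65 [ 0.4495 -0.0903  0.1697] 0.022372315285046462 [-0.409588    0.22238995 -3.04267009]
0.101 0 [-11.97  37.85   0.44]
0.101 -0.064 [-11.96  31.45   0.46]
0.036 0.064 [-5.48 44.26  0.39]
0.036 0 [-5.47 37.86  0.41]
0.036 -0.064 [-5.46 31.46  0.42]
```

View pics/top2z.png

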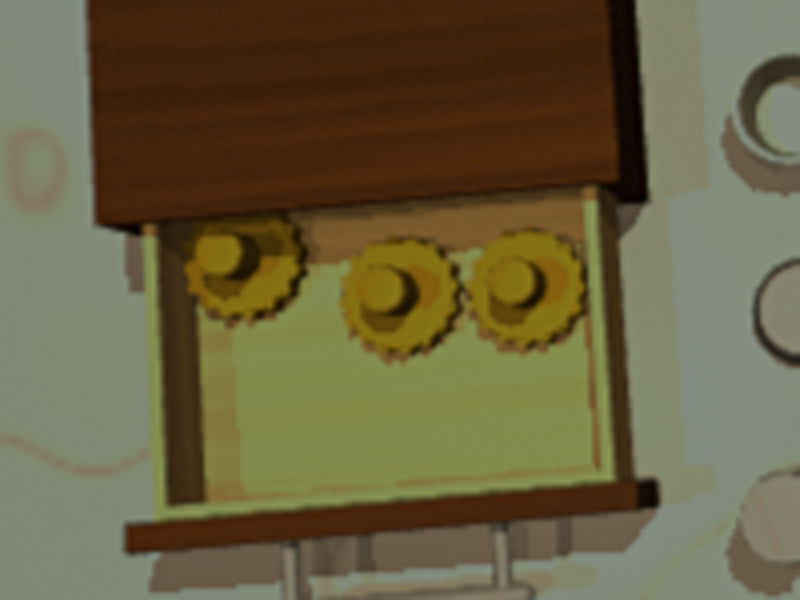

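Emit:
play_rows(moves=[{"claw":1.5,"delta_pos":[-0.6,5,0],"twist":0},{"claw":1.5,"delta_pos":[-1.3,10,0],"twist":0},{"claw":1.5,"delta_pos":[-2,16,0],"twist":0},{"claw":1.5,"delta_pos":[-2.8,22,0],"twist":0},{"claw":1.5,"delta_pos":[-3.6,28,0],"twist":0},{"claw":1.5,"delta_pos":[-4.4,34,0],"twist":0},{"claw":1.5,"delta_pos":[-5.1,39,0],"twist":0},{"claw":1.5,"delta_pos":[-5.4,42.3,0],"twist":0},{"claw":1.5,"delta_pos":[-5.4,42.3,0],"twist":0},{"claw":1.5,"delta_pos":[-5.4,42.3,0],"twist":0},{"claw":1.5,"delta_pos":[-5.4,42.3,0],"twist":0}])

```text
clock: 39.08
tcp_pos: [0.4745, 0.3346, 0.1661]
orientation: [-0.001, -0.031, 1.0, -0.0]
wrist_force: [0.4, -0.2, -0.9]
finger_gap: 0.0223
```

```bash
python3 g.py
```

```text
39.075 [0.4745 0.3346 0.1661] 0.022309799276995394 [ 0.37617523 -0.20039616 -0.90145722]
0.101 0 [-6.81 -4.4   0.1 ]
0.101 -0.064 [ -6.81 -10.8    0.11]
0.036 0.064 [-0.31  2.    0.11]
0.036 0 [-0.31 -4.4   0.11]
0.036 -0.064 [ -0.31 -10.8    0.12]
```

Emit:
play_rows(moves=[{"claw":1.5,"delta_pos":[-0.2,0,5],"twist":0},{"claw":1.5,"delta_pos":[-0.2,0,9],"twist":0},{"claw":1.5,"delta_pos":[-0.2,0,11],"twist":0},{"claw":1.5,"delta_pos":[-0.2,0,11.3],"twist":0},{"claw":1.5,"delta_pos":[-0.2,0,11.3],"twist":0},{"claw":3.4,"delta_pos":[-0.2,0,11.3],"twist":0},{"claw":3.4,"delta_pos":[-0.2,0,11.3],"twist":0},{"claw":3.4,"delta_pos":[-0.2,0,7],"twist":0},{"claw":3.4,"delta_pos":[-0.2,0,1],"twist":0},{"claw":6,"delta_pos":[0,0,0],"twist":0},{"claw":6,"delta_pos":[0,0,0],"twist":0}])

```text
clock: 40.45
tcp_pos: [0.4754, 0.3364, 0.1681]
orientation: [0.001, -0.032, 1.0, 0.001]
wrist_force: [-0.4, 0.4, -0.5]
finger_gap: 0.0598
```

```bash
python3 d.py top side
```

```text
40.45 [0.4754 0.3364 0.1681] 0.0598 yaw_y 93.6
top 0.86 [136.0, 252.0, 166.0, 277.0] [0.563 0.376 0.022] delta [-9.12  3.51 13.94]
top 0.73 [155.0, 292.0, 183.0, 322.0] [0.476 0.338 0.022] delta [-0.27  0.22 13.96]
top 0.71 [319.0, 308.0, 348.0, 333.0] [0.443 0.008 0.022] delta [  5.19 -32.46  13.99]
top 0.67 [175.0, 261.0, 205.0, 288.0] [0.541 0.297 0.022] delta [-6.42 -4.27 13.95]
top 0.59 [510.0, 218.0, 529.0, 242.0] [ 0.619 -0.375  0.022] delta [-10.   -71.78  13.99]
side 0.78 [293.0, 184.0, 308.0, 198.0] [0.562 0.404 0.022] delta [-9.29  6.31 13.86]
side 0.75 [243.0, 273.0, 267.0, 298.0] [0.444 0.001 0.022] delta [  5.08 -33.12  13.95]
side 0.7 [259.0, 188.0, 282.0, 210.0] [0.472 0.368 0.022] delta [-0.09  3.3  13.89]
side 0.61 [292.0, 207.0, 300.0, 214.0] [0.546 0.301 0.022] delta [-7.01 -3.85 13.88]
side 0.6 [286.0, 192.0, 308.0, 216.0] [0.55  0.334 0.022] delta [-7.64 -0.65 13.87]
```

Last die at (.443, .006); jar is at (.425,.103), clear of the fingers.

Emit:
play_rows(moves=[{"claw":6,"delta_pos":[0.8,-5.5,0],"twist":0},{"claw":6,"delta_pos":[1.7,-11,0],"twist":0},{"claw":6,"delta_pos":[2.6,-16.5,0],"twist":0},{"claw":6,"delta_pos":[3.5,-22,0],"twist":0},{"claw":6,"delta_pos":[4.3,-27,0],"twist":0},{"claw":6,"delta_pos":[5.1,-32.6,0],"twist":0},{"claw":6,"delta_pos":[5.1,-32.6,0],"twist":0},{"claw":6,"delta_pos":[5.1,-32.6,0],"twist":0},{"claw":6,"delta_pos":[5.1,-32.6,4],"twist":0},{"claw":6,"delta_pos":[5.1,-32.6,7],"twist":0},{"claw":6,"delta_pos":[5.1,-32.6,7],"twist":0},{"claw":6,"delta_pos":[5.1,-32.6,7],"twist":0}])

```text
clock: 42.15
tcp_pos: [0.4449, 0.0083, 0.0974]
orientation: [0.0, -0.032, 0.999, 0.0]
wrist_force: [1.0, 0.6, 0.1]
finger_gap: 0.0602
```

```bash
python3 d.py side wrist
```

```text
42.15 [0.4449 0.0083 0.0974] 0.0602 yaw_y 93.7
side 0.76 [292.0, 180.0, 310.0, 195.0] [0.565 0.422 0.022] delta [-14.56  40.58   7.22]
side 0.69 [245.0, 271.0, 270.0, 297.0] [0.449 0.004 0.022] delta [-0.27 -0.36  7.2 ]
side 0.61 [287.0, 194.0, 308.0, 216.0] [0.551 0.33  0.022] delta [-12.58  31.52   7.21]
side 0.59 [312.0, 322.0, 348.0, 357.0] [ 0.606 -0.174  0.022] delta [-14.83 -19.16   7.24]
side 0.47 [294.0, 207.0, 299.0, 216.0] [0.548 0.294 0.022] delta [-12.06  27.96   7.21]
wrist 0.58 [270.0, 190.0, 361.0, 280.0] [0.438 0.004 0.022] delta [ 0.8  -0.26  7.19]
```

Emit:
play_rows(moves=[{"claw":6,"delta_pos":[0.2,-0.1,3.5],"twist":0},{"claw":6,"delta_pos":[0.2,-0.1,6.5],"twist":0},{"claw":6,"delta_pos":[0.2,-0.1,7],"twist":0},{"claw":1.5,"delta_pos":[0.2,-0.1,7],"twist":0},{"claw":1.5,"delta_pos":[0.2,-0.1,7],"twist":0},{"claw":1.5,"delta_pos":[0.2,-0.1,7],"twist":0},{"claw":1.5,"delta_pos":[0.2,-0.1,7],"twist":0},{"claw":1.5,"delta_pos":[0.2,-0.1,7],"twist":0},{"claw":1.5,"delta_pos":[0.2,-0.1,2],"twist":0},{"claw":1.5,"delta_pos":[0.2,-0.1,-4],"twist":0},{"claw":1.5,"delta_pos":[0.2,-0.1,-7],"twist":0},{"claw":1.5,"delta_pos":[0.2,-0.1,-7],"twist":0}])

```text
clock: 43.85
tcp_pos: [0.4443, 0.006, 0.1693]
orientation: [0.003, -0.032, 0.999, -0.0]
wrist_force: [-0.1, 0.5, -2.5]
finger_gap: 0.0226
```

```bash
python3 g.py
```

```text
43.85 [0.4443 0.006  0.1693] 0.022569014438839005 [-0.10270354  0.52831775 -2.50408161]
0.101 0 [-11.88  28.2    0.47]
0.101 -0.064 [-11.87  21.8    0.47]
0.036 0.064 [-5.39 34.61  0.42]
0.036 0 [-5.38 28.21  0.43]
0.036 -0.064 [-5.37 21.81  0.44]
```

Target b = -0.045: delta (-5.3, 23.7).

Emit:
play_rows(moves=[{"claw":1.5,"delta_pos":[-1.1,5,0],"twist":0},{"claw":1.5,"delta_pos":[-2.3,10,0],"twist":0},{"claw":1.5,"delta_pos":[-3.6,16,0],"twist":0},{"claw":1.5,"delta_pos":[-4.8,21,0],"twist":0},{"claw":1.5,"delta_pos":[-5.4,23.7,0],"twist":0},{"claw":1.5,"delta_pos":[-5.4,23.7,0],"twist":0},{"claw":1.5,"delta_pos":[-5.4,23.7,0],"twist":0},{"claw":1.5,"delta_pos":[-5.4,23.7,0],"twist":0}])

```text
clock: 44.85
tcp_pos: [0.481, 0.245, 0.1661]
orientation: [-0.001, -0.031, 1.0, -0.0]
wrist_force: [-0.7, 0.5, -2.8]
finger_gap: 0.0226
```

```bash
python3 g.py
```

```text
44.85 [0.481  0.245  0.1661] 0.022587855083898083 [-0.6784968   0.49167674 -2.77413822]
0.101 0 [-6.71  4.58  0.1 ]
0.101 -0.064 [-6.71 -1.82  0.11]
0.036 0.064 [-0.21 10.99  0.11]
0.036 0 [-0.21  4.59  0.11]
0.036 -0.064 [-0.21 -1.81  0.11]
```

Emit:
play_rows(moves=[{"claw":1.5,"delta_pos":[-0.1,0,5],"twist":0},{"claw":1.5,"delta_pos":[-0.1,0,9],"twist":0},{"claw":1.5,"delta_pos":[-0.1,0,11],"twist":0},{"claw":1.5,"delta_pos":[-0.1,0,11.3],"twist":0},{"claw":1.5,"delta_pos":[-0.1,0,11.3],"twist":0},{"claw":3.4,"delta_pos":[-0.1,0,11.3],"twist":0},{"claw":3.4,"delta_pos":[-0.1,0,11.3],"twist":0},{"claw":3.4,"delta_pos":[-0.1,0,7],"twist":0},{"claw":3.4,"delta_pos":[-0.1,0,1],"twist":0},{"claw":3.4,"delta_pos":[0,0,0],"twist":0},{"claw":3.4,"delta_pos":[6,0,0],"twist":0},{"claw":0.5,"delta_pos":[10,0,0],"twist":0}])

```text
clock: 46.35
tcp_pos: [0.3796, 0.2395, 0.1665]
orientation: [-0.0, -0.031, 1.0, -0.0]
wrist_force: [-0.2, 0.3, -0.4]
finger_gap: 0.0168
```

```bash
python3 d.py top; python3 - <<'E'
from h import *
im=snap('top','top3'); cv2.imwrite('pics/top3z.png',cv2.resize(im[100:400,100:420,::-1],None,fx=2,fy=2,interpolation=2))
s=get_state(); print(s['joint_pos'])
E
```

```text
46.35 [0.3796 0.2395 0.1665] 0.0168 yaw_y 93.6
top 0.96 [198.0, 288.0, 228.0, 317.0] [0.483 0.25  0.022] delta [-10.7    0.35  13.99]
top 0.85 [154.0, 292.0, 183.0, 322.0] [0.476 0.339 0.022] delta [-10.58   9.31  13.99]
top 0.7 [177.0, 258.0, 202.0, 285.0] [0.547 0.298 0.022] delta [-17.38   4.76  13.97]
top 0.4 [111.0, 130.0, 255.0, 350.0] [0.612 0.312 0.022] delta [-23.95   5.8   13.95]
[ 3.83973944e-01  1.03782554e-01 -3.80424427e-01  1.08673640e+00
  4.21697057e-05  3.19687188e-01]
```

View pics/top3z.png

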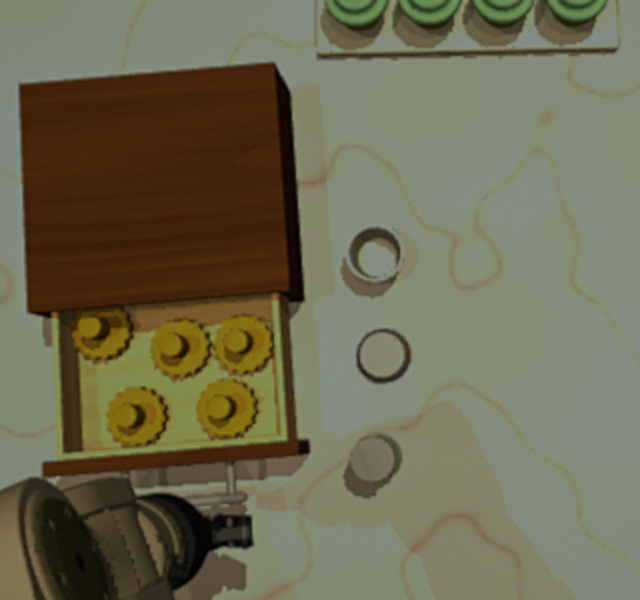

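Emit:
play_rows(moves=[{"claw":0,"delta_pos":[3.2,4.3,0],"twist":0},{"claw":0,"delta_pos":[3.2,4.3,0],"twist":0},{"claw":0,"delta_pos":[3.2,4.3,4],"twist":0},{"claw":0,"delta_pos":[3.2,4.3,8],"twist":0},{"claw":0,"delta_pos":[3.2,4.3,12],"twist":0},{"claw":0,"delta_pos":[3.2,4.3,12],"twist":0},{"claw":0,"delta_pos":[3.2,4.3,12],"twist":0}])

```text
clock: 47.38
tcp_pos: [0.3484, 0.281, 0.0477]
orientation: [0.001, -0.031, 1.0, 0.0]
wrist_force: [-0.6, 0.9, 0.8]
finger_gap: -0.0001
```

Emit:
play_rows(moves=[{"claw":0,"delta_pos":[-1,0,0],"twist":0},{"claw":0,"delta_pos":[-2,0,0],"twist":0},{"claw":0,"delta_pos":[-3,0,0],"twist":0},{"claw":0,"delta_pos":[-4,0,0],"twist":0},{"claw":0,"delta_pos":[-5,0,0],"twist":0},{"claw":0,"delta_pos":[-6,0,0],"twist":0},{"claw":0,"delta_pos":[-7,0,0],"twist":0},{"claw":0,"delta_pos":[-8,0,0],"twist":0}])

```text
clock: 48.38
tcp_pos: [0.4275, 0.2859, 0.0467]
orientation: [-0.0, -0.031, 1.0, 0.0]
wrist_force: [-1.7, 1.0, 1.0]
finger_gap: -0.0001
```

```bash
python3 - <<'E'
from h import *
s=get_state(); print(s['tcp_pos'],s['wrist_force'])
im=snap('side','side2'); cv2.imwrite('pics/side2z.png',cv2.resize(im[130:330,180:440,::-1],None,fx=3,fy=3,interpolation=2))
E
```

```text
[0.42747244 0.28591729 0.04665048] [-1.6530949   0.96825657  1.02577627]
```

View pics/side2z.png

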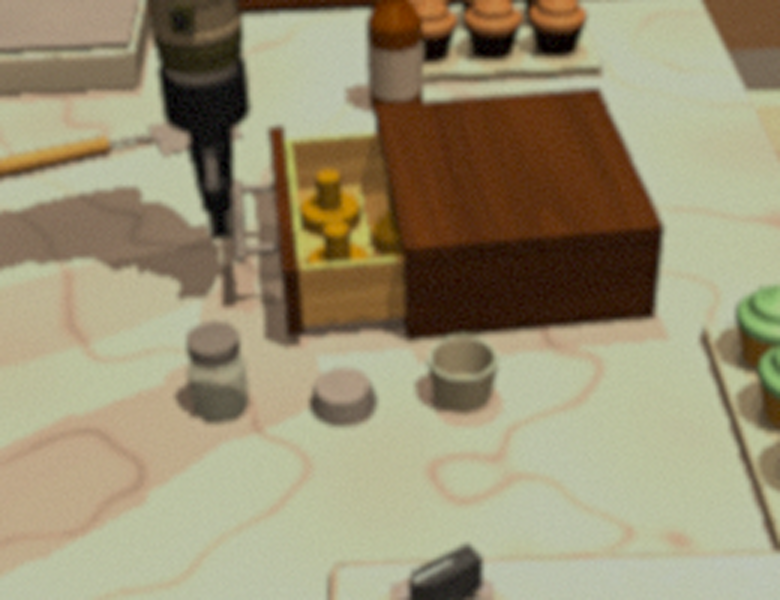

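Emit:
play_rows(moves=[{"claw":0,"delta_pos":[-1,0,0],"twist":0},{"claw":0,"delta_pos":[-2,0,0],"twist":0},{"claw":0,"delta_pos":[-3,0,0],"twist":0},{"claw":0,"delta_pos":[-4,0,0],"twist":0},{"claw":0,"delta_pos":[-5,0,0],"twist":0},{"claw":0,"delta_pos":[-6,0,0],"twist":0},{"claw":0,"delta_pos":[-6.7,0,0],"twist":0},{"claw":0,"delta_pos":[-7.4,0,0],"twist":0},{"claw":0,"delta_pos":[-7.8,0,0],"twist":0},{"claw":0,"delta_pos":[-8,0,0],"twist":0}])

```text
clock: 49.68
tcp_pos: [0.507, 0.2909, 0.0469]
orientation: [0.0, -0.031, 1.0, 0.0]
wrist_force: [-1.0, -0.9, 1.8]
finger_gap: 0.0001
```

Emit:
play_rows(moves=[{"claw":0,"delta_pos":[-0.3,0,0],"twist":0},{"claw":0,"delta_pos":[-0.5,0,0],"twist":0},{"claw":0,"delta_pos":[-0.5,0,0],"twist":0}])

```text
clock: 50.05
tcp_pos: [0.5121, 0.2912, 0.0469]
orientation: [0.0, -0.031, 1.0, 0.0]
wrist_force: [-0.4, 0.2, -0.7]
finger_gap: 0.0004
```

Emit:
play_rows(moves=[{"claw":0,"delta_pos":[-0.3,0,0],"twist":0},{"claw":0,"delta_pos":[-0.5,0,0],"twist":0},{"claw":0,"delta_pos":[-0.5,0,0],"twist":0}])

```text
clock: 50.42
tcp_pos: [0.5171, 0.2915, 0.0468]
orientation: [0.0, -0.031, 1.0, 0.0]
wrist_force: [1.1, -0.3, 0.3]
finger_gap: 0.0003
```

Emit:
play_rows(moves=[{"claw":0,"delta_pos":[-0.2,0,0],"twist":0},{"claw":0,"delta_pos":[-0.4,0,0],"twist":0},{"claw":0,"delta_pos":[-0.4,0,0],"twist":0}])

```text
clock: 50.8
tcp_pos: [0.5174, 0.2915, 0.0465]
orientation: [-0.003, -0.032, 0.999, -0.0]
wrist_force: [-10.0, 0.4, 6.6]
finger_gap: 0.0003
```

Emit:
play_rows(moves=[{"claw":0,"delta_pos":[-0.2,0,0],"twist":0},{"claw":0,"delta_pos":[-0.3,0,0],"twist":0},{"claw":0,"delta_pos":[-0.3,0,0],"twist":0}])

```text
clock: 51.18
tcp_pos: [0.5174, 0.2915, 0.0464]
orientation: [-0.005, -0.032, 0.999, -0.0]
wrist_force: [-16.7, 0.6, 12.7]
finger_gap: 0.0002
```

Emit:
play_rows(moves=[{"claw":0,"delta_pos":[1,0,0],"twist":0},{"claw":0,"delta_pos":[4,0,0],"twist":0},{"claw":0,"delta_pos":[8,0,0],"twist":0},{"claw":0,"delta_pos":[12,0,-4],"twist":0},{"claw":0,"delta_pos":[14,0,-10],"twist":0},{"claw":0,"delta_pos":[14,0,-16],"twist":0},{"claw":0,"delta_pos":[14,0,-18],"twist":0},{"claw":0,"delta_pos":[14,0,-18],"twist":0}])

```text
clock: 52.18
tcp_pos: [0.3855, 0.2838, 0.2287]
orientation: [0.003, -0.031, 1.0, 0.001]
wrist_force: [0.2, -1.2, -0.3]
finger_gap: 0.0001
```

```bash
python3 d.py side; python3 - <<'E'
from h import *
a=snap('top'); b=snap('side')
z=lambda im: cv2.resize(im[:,:,::-1],None,fx=3,fy=3,interpolation=2)
A=cv2.convertScaleAbs(z(a[110:360,100:310]),alpha=1.3); A=cv2.resize(A,(400,476))
P=cv2.resize(a[190:290,460:560,::-1],(400,400),interpolation=2); P=cv2.convertScaleAbs(cv2.copyMakeBorder(P,0,76,0,0,0),alpha=1.4)
cv2.imwrite('pics/fin.png',np.hstack([A,P]))
for n in ('tart_tin','sugar_jar','ramekin'):
    d=spotter.spot_in('top',n)[:1]; print(n,[np.round(x['extent']).tolist() for x in d])
E
```

```text
52.17 [0.3855 0.2838 0.2287] 0.0001 yaw_y 93.6
tart_tin [[278.0, 265.0, 306.0, 294.0]]
sugar_jar [[273.0, 319.0, 299.0, 341.0]]
ramekin [[272.0, 214.0, 301.0, 240.0]]
```

View pics/fin.png

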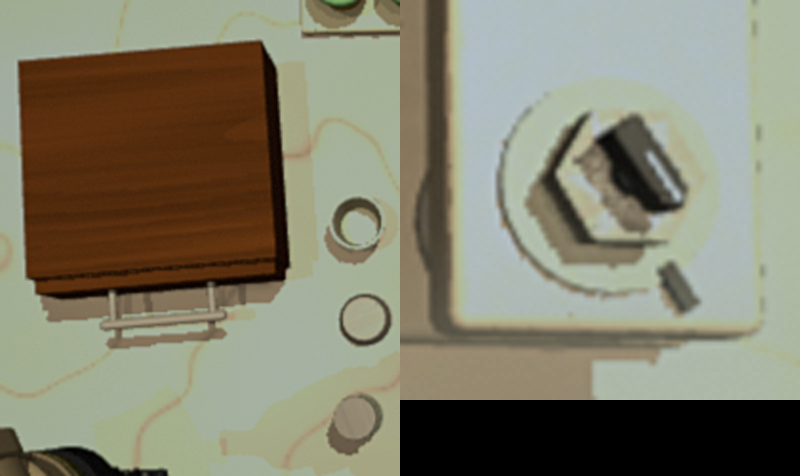

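```bash
python3 -c "
from workcell import env
print(env.hand_in())"
```

```text
the job is handed in; nothing more can be done
None
```

The tart press changeover is done and the job is handed in, at about 52 s on the robot's clock; no verdict came back.

- **Press:** I slackened the lock nut about 90° anticlockwise. I then turned the adjuster about 77° clockwise in one grasp, onto the tab. After that I turned the nut back to its hard stop, which resisted with about 1.6 N m against roughly 0.25 N m of friction. A wrist picture taken after tightening showed the pointed end in line with the tab to within about 1°. The nut was back in its starting position within the 2–3° I can read from the pictures.
- **Dies:** All five were there, and all five are in the drawer. One was knocked aside after I had placed it, but it stayed upright in the drawer.
- **Drawer:** I pushed it by the handle until it stopped moving and the push force rose to about 17 N. The last picture shows it flush and no dies on the counter.
- **Everything else:** The tin, jar and ramekin are within about 3 pixels of where they started. The robot was clear of everything at the end.

None of the final checks failed or disagreed. The detector's own position for the adjuster pointer was rough, so the alignment figure comes from my reading of the pictures.

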